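# Index the filter wheel four clicks and start the lamp

### The job

Move the photometer's filter wheel on by exactly four clicks, clockwise seen from above, and leave it resting in that click stop. Only then twist the lamp's red start key clockwise all the way to its stop and let go so that it springs back. Leave the pipette and the blue-capped jar between the two instruments where they are.

Things in the scene. Friction and masses are not known exactly. Their poses are not given: they have to be found in the camera images.
- wheel_grip (a point): On the axis of the filter wheel at the height to grip it: 122 mm above the table, 14 mm below the top of its black bar grip. The bar is 62 mm long (along x), 16 mm thick (y), 44 mm high; it and the point turn with the wheel about the vertical. A white line marks its +x end. It stands on a 44 mm hub on the flat wheel.
- wheel (a joint): Filter wheel angle (rad), growing clockwise seen from above; at 0 the bar lies along filter_unit's +x. Click stops every 0.524 (30 degrees) from 0 to 4.189, end stops just beyond. Starts at one of the first four click stops. A sprung ball pulls it into the nearest stop when let go; a click takes about 0.18 N m, and the pull reverses half-way between two stops.
- wheel_rim (a point): Point on the wheel's top face, 85 mm from the axis, in line with the white mark of the bar; it travels with the wheel.
- filter_unit: White box, 215 x 190 mm, 56 mm high, fixed. On it lies the aluminium filter wheel: 180 mm across, top face 74 mm above the table, 12 round windows. Origin: underside, below the wheel's axis. Its +x points to the grey reading head, which overhangs the wheel's rim from 65 mm off the axis outward, its top 96 mm above the table.
- key_grip (a point): On the axis of the lamp's start key at the height to grip it: 120 mm above the table, 14 mm below the top of its red bar grip. The bar is 62 mm long (along x), 16 mm thick (y), 42 mm high; it and the point turn with the key about the vertical. A white line marks its +x end.
- key (a joint): Angle of the start key (rad), growing clockwise seen from above: 0 at rest (bar along start_box's +x), 1.047 (60 degrees) at its stop. A spring drives it back to 0 when let go; the torque is 0.08 N m at rest and 0.29 N m at the stop.
- start_box: Grey box, 130 x 130 mm, 70 mm high, fixed, that carries the red start key. Origin: underside, below the key's axis. The filter unit and this box may stand either way round, left or right.
- pipette: Bystander, loose: white hand pipette lying flat along its x axis, about 250 mm long and 28 mm thick, in the lane between the two instruments. Origin: centre of its underside.
- blue_bottle: Bystander, loose: small jar with a blue cap, 50 mm across, 100 mm tall, in the lane between the two instruments. Origin: centre of its underside.

How it is judged:
By the outcome, as a careful person would: the job done as asked, in the order asked, and still so for the second after the job is handed in, with the robot touching nothing.
It also fails if it takes over 59 s, if anything falls off the work surface, if the arm or the gripper's body presses on something with over 40 N, if the wrist force passes 120 N, or if a joint passes its speed limit or range.

### The arm

A 6-joint arm with a two-finger parallel gripper is mounted at the origin on the work surface. World frame = base frame: x ahead of the robot, y to its left, z up, the work surface at z = 0. Lengths are in m, angles in degrees, forces in N, time in s.
With the tool pointing down it reaches from about 0.4 to 0.825 m from the base axis. Payload 7 kg.
Tool frame: the origin (TCP) lies on the centre line of the jaws, within the pads' length; the fingertips stand 17 mm ahead of it and the grasp point (between the pads) lies 2 mm behind it; y points along the fingers, z is the direction in which the jaws open and shut, and the axes are right-handed (so a half turn about y gives the same grasp; the last joint's range is limited). The gripper opens to 88 mm and grips with 3 to 60 N. Pads are 19 mm wide; open, the fingers measure 130 mm over their backs; the gripper's body (78 mm by 193 mm) begins 47 mm behind the grasp point.
Start: joints at [-52.363, 20.546, 0.682, 0, -70.136, -16.507], TCP at [0.243, -0.63, 0.244] pointing down, gripper open.
Joint ranges: [-176.03, 176.03], [-82.01, 121.73], [-58.28, 71.71], [-173.87, 95.51], [-174.79, -0.11], [-173.66, 173.66]. Speed limits (degrees/s): [136.94, 136.94, 172.46, 180, 180, 180].

### API

Orientations are given as [roll, pitch, yaw] about the fixed x, y, z axes, in that order (R = Rz(yaw) Ry(pitch) Rx(roll)).
In Python, from plant import r, capture, camera_info gives the robot as it stands. The module is installed in compiled form; this text tells all that it offers.
- The arm moves only by the tool apply_moves, never from a script. Its argument "deltas" is a list of rows, each an object of numbers: "tx", "ty", "tz": the shift along the tool's x, y, z in m; "turn": the turn about the tool's y in rad; "gripper": the finger opening in m, from 0 to 0.0876. A call has 1 to 5 rows; each row is the pose to reach, as a shift and turn from the pose commanded when the call began, along the tool's axes at that moment; what a row does not reach only later rows make up. A row lasts 1/10 s, in which the tool goes at most 50 mm and 8.59 degrees, less where a joint would pass 70% of its speed; a pose out of reach is approached as far as the arm can. A call with a gripper value outside its range is refused whole. The fingers move at their own pace and stop on an object; "newtons" is the grip in N (left out, the last holds). Time passes only in rows, so rows that repeat a pose let the fingers close. It gives the time, the measured TCP pose, the force and the opening at its end, in the units of the state.
- r.get_state(): the state, without advancing time (a new reading comes with each control period).
- capture(name): name is "scene" or "top"; returns (picture, depth): 480x640x3 uint8, red, green, blue; 480x640 float32, m along the optical axis (not along the pixel's ray), 0 where there is no reading.
- camera_info(name): a dict with "K" (3x3 intrinsics, pixels), "eye" and "orientation" of the camera in the world. Camera axes: x right, y up, looking along -z (the intrinsics and any distortion apply to the point x, -y, -z); pixel columns grow to the right and rows downward; lengths in m; the calibration is good to about 2 mm. A picture is of the moment at which its call begins. camera_info takes no time and is no camera call.
- r.close_job(): hands the job in, once; it reports no verdict.
The state is a dict: "time_s": time; "joints": joint angles; "qd": joint speeds; "joint_torque": joint torques, N m; "tcp_pos": TCP position; "eef_rot": TCP orientation; "contact_force": force on the tool from outside, world axes, zero at the start; "moment": the same for the moment, N m; "gripper_width": finger opening in m.
Only numpy, scipy, OpenCV 4.12 (cv2) and the standard library are available. Lean on these libraries where they do the work, as an engineer would, in place of code of your own. Each camera call takes 0.05 s, during which the arm holds its last target.

## Working session

There is one attempt and no reset: what is moved stays moved. The work goes in short steps, Python scripts to look and compute and a tool call to move; the robot and the scene stay as the last step left them, time stands still between calls to the robot, and variables do not carry over. Pictures are saved under pics/ and viewed, and the job is handed in when it is done.

Besides the shell and the picture viewer there is one more tool, called after "Request:" as name([rows], argument=value, ...), one row to a line, values as JSON. apply_moves: Moves the arm, as the interface text tells. Its arguments: {"type":"object","properties":{"deltas":{"type":"array","items":{"type":"object","properties":{"tx":{"type":"number"},"ty":{"type":"number"},"tz":{"type":"number"},"turn":{"type":"number"},"gripper":{"type":"number"}}}},"newtons":{"type":"number"}},"required":["deltas"]}

```bash
mkdir -p pics; python3 - <<'E'
from plant import r,capture,camera_info
import cv2,numpy as np
for n in("scene","top"):
    p,d=capture(n); cv2.imwrite(f"pics/{n}0.png",p[:,:,::-1]); np.savez(f"{n}0.npz",p=p,d=d)
    print(n,camera_info(n))
print(r.get_state())
E
```

```text
scene {'K': array([[458.59430217,   0.        , 323.19141821],
       [  0.        , 458.59430217, 240.19445259],
       [  0.        ,   0.        ,   1.        ]]), 'eye': array([ 0.71833908, -0.36235997,  0.76418638]), 'orientation': array([32.19498521, -0.41740724, 29.05449515])}
top {'K': array([[462.34352329,   0.        , 318.98951748],
       [  0.        , 462.34352329, 233.15588172],
       [  0.        ,   0.        ,   1.        ]]), 'eye': array([0.43861517, 0.0186692 , 0.88158406]), 'orientation': array([  4.84028994,  -2.3888661 , -90.90449987])}
{'time_s': 0.1, 'joints': array([-5.23614958e+01,  2.05884738e+01,  6.38923649e-01, -1.82830637e-02,
       -7.01368197e+01, -1.65082567e+01]), 'qd': array([ 0.06392281, -0.04613216,  0.07544254,  0.02908996, -0.01129026,
        0.09971605]), 'joint_torque': array([-1.79516355e-03, -5.84162307e+01,  2.93754351e+01,  7.01538205e+00,
        1.01889332e-02, -7.76388583e-05]), 'tcp_pos': array([ 0.24317149, -0.62922599,  0.24270099]), 'eef_rot': array([-8.99123061e+01,  8.06499955e-03,  2.11240286e+01]), 'contact_force': array([-0.16704843, -0.42056946, -0.29186156]), 'moment': array([0.03234176, 0.05229566, 0.00141062]), 'gripper_width': 0.08784521944069504}
```

View pics/scene0.png

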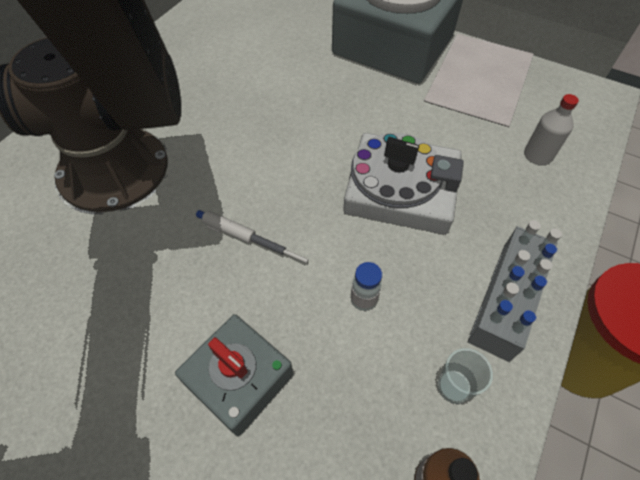

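View pics/top0.png

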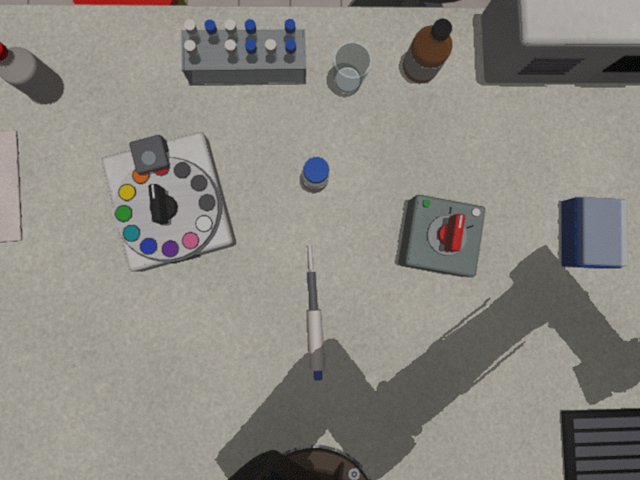

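The top view shows the filter unit at about (165,205) with the black bar near (160,203). The start box is at about (443,235), the red key at (452,232). The jar is at (316,172), and the pipette runs from (309,248) to (318,378).

```bash
cat > h.py <<'E'
import numpy as np,cv2
from scipy.spatial.transform import Rotation as R
from plant import camera_info
def cam(n):
    i=camera_info(n); return i['K'],np.array(i['eye']),R.from_euler('xyz',i['orientation'],degrees=True).as_matrix()
def cloud(n,d):
    K,e,M=cam(n); v,u=np.mgrid[0:480,0:640]
    c=np.stack([(u-K[0,2])/K[0,0]*d,-(v-K[1,2])/K[1,1]*d,-d],-1)
    return c@M.T+e
def plane(n,u,v,z):
    K,e,M=cam(n); c=np.array([(u-K[0,2])/K[0,0],-(v-K[1,2])/K[1,1],-1.])@M.T
    return e+c*(z-e[2])/c[2]
def proj(n,P):
    K,e,M=cam(n); c=(np.asarray(P)-e)@M
    return K[0,0]*c[...,0]/-c[...,2]+K[0,2], K[1,1]*c[...,1]/c[...,2]+K[1,2]
E
python3 - <<'E'
from h import *
for n in("top","scene"):
    z=np.load(n+"0.npz");p=z['p'].astype(int);d=z['d'];W=cloud(n,d)
    ok=d>0
    tab=W[200:440:20,250:400:10][...,2]; print(n,"table z med",np.median(tab))
    hsv=cv2.cvtColor(z['p'],cv2.COLOR_RGB2HSV)
    red=((hsv[...,0]<8)|(hsv[...,0]>172))&(hsv[...,1]>120)
    dark=(p.max(-1)<60)
    roi={'top':((190,270,410,490),(170,235,130,190)),'scene':((320,400,190,270),(130,175,375,425))}[n]
    for nm,m,q,h in(("key",red,roi[0],.134),("wheel",dark,roi[1],.136)):
        mm=np.zeros_like(ok);mm[q[0]:q[1],q[2]:q[3]]=1
        # everything near the bar top height
        t=mm&ok&(abs(W[...,2]-h)<.008)
        P=W[t][:,:2]; 
        rect=cv2.minAreaRect(P.astype(np.float32)*1000)
        c=P.mean(0);w,v=np.linalg.eigh(np.cov(P.T)); ax=v[:,1]
        print(n,nm,t.sum(),"z",np.median(W[t][:,2]),"c",c,"rect",rect,"axis deg",np.degrees(np.arctan2(ax[1],ax[0])))
        wh=t&(p.min(-1)>130); print("  white",wh.sum(),W[wh].mean(0) if wh.any() else None)
        im=z['p'][q[0]:q[1],q[2]:q[3],::-1].copy(); 
        cv2.imwrite(f"pics/{n}_{nm}.png",cv2.resize(im,None,fx=7,fy=7,interpolation=cv2.INTER_NEAREST))
E
```

```text
top table z med 0.0001833934610159238
top key 392 z 0.1333785820313408 c [ 0.50031934 -0.24062714] rect ((500.1827087402344, -242.0188751220703), (17.367971420288086, 61.12909698486328), 79.07060241699219) axis deg 169.4667714429698
  white 24 [ 0.5186899  -0.24643167  0.1344656 ]
top wheel 413 z 0.1352812091777723 c [0.55328911 0.25029761] rect ((553.9508666992188, 251.1830291748047), (62.05635070800781, 16.361881256103516), 6.8758463859558105) axis deg -173.36170871771242
  white 32 [0.57150758 0.25391338 0.13596726]
scene table z med -0.0017610750471592773
scene key 498 z 0.1319909893443733 c [ 0.50223138 -0.24479571] rect ((501.0028076171875, -244.01881408691406), (16.219770431518555, 61.45884704589844), 78.65602111816406) axis deg 168.901458395895
  white 29 [ 0.51696717 -0.24717248  0.13279624]
scene wheel 249 z 0.1328735081245943 c [0.55598846 0.2471731 ] rect ((555.55029296875, 249.01210021972656), (60.843746185302734, 17.823575973510742), 6.46245002746582) axis deg -173.17714665465465
  white 4 [0.57235973 0.25203497 0.1341238 ]
```

```bash
python3 - <<'E'
import cv2,numpy as np
a=cv2.imread("pics/top_key.png");b=cv2.imread("pics/top_wheel.png")
h=max(a.shape[0],b.shape[0]);f=lambda i:cv2.copyMakeBorder(i,0,h-i.shape[0],0,0,0)
o=np.hstack([f(a),f(b)]);o=cv2.resize(o,None,fx=.78,fy=.78);cv2.imwrite("pics/crop.png",o);print(o.shape)
E
```

```text
(437, 764, 3)
```

View pics/crop.png

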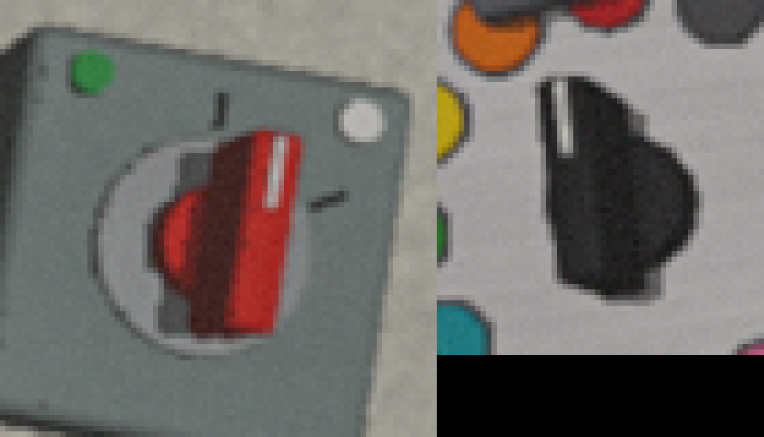

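```bash
python3 - <<'E'
from h import *
for n in("top","scene"):
    z=np.load(n+"0.npz");p=z['p'].astype(int);d=z['d'];W=cloud(n,d)
    ok=d>0
    def near(c,r): return ok&(np.hypot(W[...,0]-c[0],W[...,1]-c[1])<r)
    wc=(.554,.250)
    for nm,c,r,h,t in(("unit top56",wc,.19,.056,.006),("wheel top74",wc,.1,.074,.004),("head96",wc,.16,.096,.006),("box70",(.5,-.242),.11,.070,.006)):
        m=near(c,r)&(abs(W[...,2]-h)<t)
        P=W[m][:,:2]
        cc=cv2.connectedComponents
        rect=cv2.minAreaRect(P.astype(np.float32)*1000)
        print(n,nm,m.sum(),"rect",[np.round(x,2) for x in rect],"mean",P.mean(0)*1000,
          "enclosing circle",cv2.minEnclosingCircle(P.astype(np.float32)*1000) if 'wheel' in nm else '')
    # bars / white lines projected to plane
    q=near(wc,.04)&(abs(W[...,2]-.136)<.006)&(p.min(-1)>110)
    P=W[q][:,:2]; print("white wheel",q.sum(),P.mean(0) if q.any() else '', )
    # windows
    hsv=cv2.cvtColor(z['p'],cv2.COLOR_RGB2HSV)
    m=(near(wc,.089)&~near(wc,.04)&(abs(W[...,2]-.074)<.006)&(hsv[...,1]>90)).astype(np.uint8)
    k,l,st,ce=cv2.connectedComponentsWithStats(m)
    for i in range(1,k):
        if st[i,4]>40:
            X=plane(n,*ce[i],.073); print("  win",np.round(ce[i]),st[i,4],X[:2],np.degrees(np.arctan2(X[1]-wc[1],X[0]-wc[0])),np.hypot(X[1]-wc[1],X[0]-wc[0]))
E
```

```text
top unit top56 3559 rect [array([568.53, 255.02]), array([217.5, 189.3]), np.float64(15.12)] mean [585.52670262 248.57679558] enclosing circle 
top wheel top74 7091 rect [array([551.02, 250.35]), array([173.43, 178.13]), np.float64(18.03)] mean [548.51588149 249.36792528] enclosing circle ((553.742431640625, 251.9298095703125), 90.22757720947266)
top head96 1313 rect [array([598.37, 263.27]), array([154.12,  56.08]), np.float64(15.01)] mean [629.35607921 268.99322289] enclosing circle 
top box70 4067 rect [array([ 500.54, -241.4 ]), array([129.67, 129.99]), np.float64(78.9)] mean [ 498.67153275 -237.9288165 ] enclosing circle 
white wheel 54 [0.5652569  0.25519164]
  win [161. 171.] 65 [0.61891304 0.25854661] 7.500557388670125 0.06547325933697591
  win [140. 177.] 127 [0.60871915 0.29514117] 39.52130903384013 0.07093596213590916
  win [127. 192.] 196 [0.58289723 0.31764422] 66.86810122294811 0.07355807833466142
  win [123. 213.] 185 [0.54604989 0.32286875] 96.22644561790707 0.07330114926460535
  win [131. 233.] 186 [0.51131624 0.30890386] 125.92837487801897 0.07274316476126041
  win 
[... 731 characters left out ...]
closing circle 
scene box70 6037 rect [array([ 501.15, -244.04]), array([128.83, 129.04]), np.float64(78.83)] mean [ 505.50529188 -248.79949105] enclosing circle 
white wheel 14 [0.5714589  0.25210795]
  win [409. 139.] 59 [0.54533139 0.32361128] 96.716328985757 0.07411993642214894
  win [374. 143.] 90 [0.48793938 0.27780479] 157.17386764135153 0.07167364787706079
  win [424. 148.] 90 [0.58345814 0.31597533] 65.93912752420917 0.07225320800564573
  win [364. 154.] 89 [0.48263197 0.24065264] -172.5382153856711 0.07197755720203784
  win [430. 160.] 53 [0.60624541 0.29133343] 38.34893119667413 0.06661857950747423
  win [362. 168.] 96 [0.49677431 0.2059282 ] -142.3986882414642 0.07222951593290375
```

```bash
python3 - <<'E'
from h import *
from plant import r,capture
print(r.get_state()['time_s'])
for n in("top","scene"):
    p,d=capture(n); W=cloud(n,d)
    if n=="top": cv2.imwrite("pics/unit1.png",cv2.resize(p[110:290,80:260,::-1],None,fx=3.2,fy=3.2,interpolation=cv2.INTER_CUBIC))
    m=(d>0)&(np.hypot(W[...,0]-.554,W[...,1]-.25)<.04)&(W[...,2]>.128)&(W[...,2]<.142)
    P=W[m][:,:2].astype(np.float32)*1000; print(n,cv2.minAreaRect(P),cv2.fitLine(P,cv2.DIST_L2,0,.01,.01).ravel())
E
```

```text
0.1
top ((554.04931640625, 251.12469482421875), (62.31386947631836, 16.42350196838379), 6.754409313201904) [9.9299181e-01 1.1818306e-01 5.5339966e+02 2.5019920e+02]
scene ((555.075439453125, 248.07420349121094), (61.53106689453125, 18.617435455322266), 7.340560436248779) [9.9061340e-01 1.3669325e-01 5.5545026e+02 2.4718214e+02]
```

View pics/unit1.png

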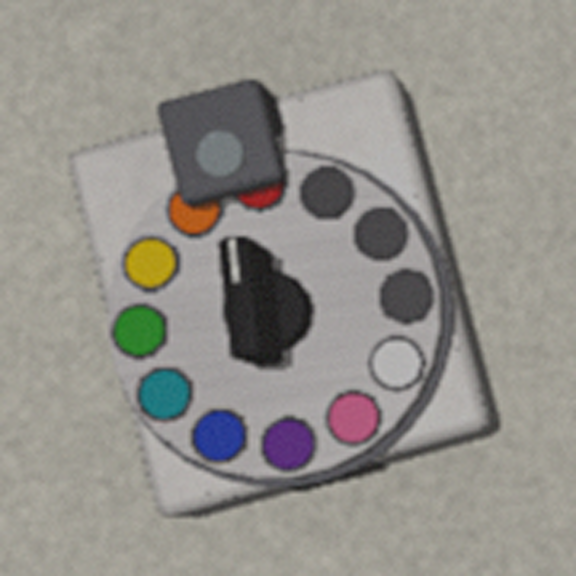

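```bash
cat >> h.py <<'E'
def go(s,x,y,z,yaw):
    "delta in tool axes from state to target (tool down)"
    M=R.from_euler('xyz',s['eef_rot'],degrees=True).as_matrix()
    d=(np.array([x,y,z])-s['tcp_pos'])@M
    t=-(yaw-s['eef_rot'][2]); 
    print("t",s['time_s'],"pos",np.round(s['tcp_pos'],4),"rot",np.round(s['eef_rot'],2),"q",np.round(s['joints'],1),"F",np.round(s['contact_force'],1),"Mz",np.round(s['moment'],3),"w",round(s['gripper_width'],4))
    print("dist",np.linalg.norm(d),"tx ty tz",np.round(d,4),"turn rad",np.round(np.radians(t),4),"or",np.round(np.radians((t+180)%360-180),4))
E
python3 - <<'E'
from h import *
from plant import r
go(r.get_state(),.5542,.2498,.22,186.7)
E
```

```text
t 0.2 pos [ 0.2432 -0.6294  0.243 ] rot [-8.994e+01  1.000e-02  2.113e+01] q [-52.4  20.6   0.7  -0.  -70.1 -16.5] F [-0.5  0.1 -0.5] Mz [ 0.017  0.032 -0.037] w 0.0875
dist 0.9328384325805894 tx ty tz [0.607  0.0236 0.708 ] turn rad -2.8898 or -2.8898
```

Request:
apply_moves([
  {"tx": 0.03, "tz": 0.035, "turn": -0.14, "gripper": 0.0876},
  {"tx": 0.06, "tz": 0.07, "turn": -0.28},
  {"tx": 0.09, "tz": 0.105, "turn": -0.42},
  {"tx": 0.12, "tz": 0.14, "turn": -0.56},
  {"tx": 0.15, "tz": 0.175, "turn": -0.7},
], newtons=40)

```text
invalid input at $.deltas[0]: expected keys tx, ty, tz, turn, gripper
```

```bash
python3 - <<'E'
from h import *
from plant import r
go(r.get_state(),.5542,.2498,.22,186.7)
E
```

```text
t 0.2 pos [ 0.2432 -0.6294  0.243 ] rot [-8.994e+01  1.000e-02  2.113e+01] q [-52.4  20.6   0.7  -0.  -70.1 -16.5] F [-0.5  0.1 -0.5] Mz [ 0.017  0.032 -0.037] w 0.0875
dist 0.9328384325805894 tx ty tz [0.607  0.0236 0.708 ] turn rad -2.8898 or -2.8898
```

Request:
apply_moves([
  {"tx": 0.03, "ty": 0, "tz": 0.035, "turn": -0.14, "gripper": 0.0876},
  {"tx": 0.06, "ty": 0, "tz": 0.07, "turn": -0.28, "gripper": 0.0876},
  {"tx": 0.09, "ty": 0, "tz": 0.105, "turn": -0.42, "gripper": 0.0876},
  {"tx": 0.12, "ty": 0, "tz": 0.14, "turn": -0.56, "gripper": 0.0876},
  {"tx": 0.15, "ty": 0, "tz": 0.175, "turn": -0.7, "gripper": 0.0876},
], newtons=40)

```text
time_s: 0.7
tcp_pos: [0.3203, -0.4106, 0.2434]
eef_rot: [-90.0, -0.0, 61.5]
contact_force: [1.2, 0.1, 0.5]
gripper_width: 0.0876
```

```bash
python3 - <<'E'
from h import *
from plant import r
go(r.get_state(),.5542,.2498,.22,186.7)
E
```

```text
t 0.7 pos [ 0.3203 -0.4106  0.2434] rot [-90.    -0.    61.55] q [-30.4   6.  -18.6  -0.  -65.4   2. ] F [1.2 0.1 0.5] Mz [ 0.02  -0.155 -0.009] w 0.0876
dist 0.7010073439493388 tx ty tz [0.6921 0.0235 0.109 ] turn rad -2.1843 or -2.1843
```

Request:
apply_moves([
  {"tx": 0.046, "ty": 0.001, "tz": 0.007, "turn": -0.145, "gripper": 0.0876},
  {"tx": 0.092, "ty": 0.002, "tz": 0.014, "turn": -0.29, "gripper": 0.0876},
  {"tx": 0.138, "ty": 0.003, "tz": 0.021, "turn": -0.435, "gripper": 0.0876},
  {"tx": 0.184, "ty": 0.004, "tz": 0.028, "turn": -0.58, "gripper": 0.0876},
  {"tx": 0.23, "ty": 0.005, "tz": 0.035, "turn": -0.725, "gripper": 0.0876},
])

```text
time_s: 1.2
tcp_pos: [0.4003, -0.192, 0.2388]
eef_rot: [-90.0, 0.0, 103.1]
contact_force: [0.8, 0.2, -0.4]
gripper_width: 0.0876
```

```bash
python3 - <<'E'
from h import *
from plant import r
go(r.get_state(),.5542,.2498,.22,186.7)
E
```

```text
t 1.2 pos [ 0.4003 -0.192   0.2388] rot [-9.0040e+01  1.0000e-02  1.0312e+02] q [ -0.   -1.7 -27.3  -0.  -64.4  13.1] F [ 0.8  0.2 -0.4] Mz [-0.033 -0.135 -0.008] w 0.0876
dist 0.4682507948994164 tx ty tz [ 0.3954  0.0189 -0.2501] turn rad -1.4588 or -1.4588
```

Request:
apply_moves([
  {"tx": 0.039, "ty": 0.002, "tz": -0.025, "turn": -0.146, "gripper": 0.0876},
  {"tx": 0.078, "ty": 0.004, "tz": -0.05, "turn": -0.292, "gripper": 0.0876},
  {"tx": 0.117, "ty": 0.006, "tz": -0.075, "turn": -0.438, "gripper": 0.0876},
  {"tx": 0.156, "ty": 0.008, "tz": -0.1, "turn": -0.584, "gripper": 0.0876},
  {"tx": 0.195, "ty": 0.01, "tz": -0.125, "turn": -0.73, "gripper": 0.0876},
])

```text
time_s: 1.7
tcp_pos: [0.4791, 0.026, 0.2288]
eef_rot: [-90.0, 0.0, 145.0]
contact_force: [1.2, -0.6, 0.4]
gripper_width: 0.0873
```

```bash
python3 - <<'E'
from h import *
from plant import r
go(r.get_state(),.5542,.2498,.22,186.7)
E
```

```text
t 1.7 pos [0.4791 0.026  0.2288] rot [-9.0030e+01  2.0000e-02  1.4497e+02] q [ 26.7   2.5 -24.4   0.  -63.   28.3] F [ 1.2 -0.6  0.4] Mz [-0.132  0.005  0.006] w 0.0873
dist 0.2362281723307084 tx ty tz [ 0.0669  0.0089 -0.2264] turn rad -0.7283 or -0.7283
```

Request:
apply_moves([
  {"tx": 0.0134, "ty": 0.002, "tz": -0.0453, "turn": -0.146, "gripper": 0.0876},
  {"tx": 0.0268, "ty": 0.004, "tz": -0.0906, "turn": -0.292, "gripper": 0.0876},
  {"tx": 0.0402, "ty": 0.006, "tz": -0.1358, "turn": -0.438, "gripper": 0.0876},
  {"tx": 0.0536, "ty": 0.008, "tz": -0.1811, "turn": -0.584, "gripper": 0.0876},
  {"tx": 0.0669, "ty": 0.009, "tz": -0.2264, "turn": -0.728, "gripper": 0.0876},
])

```text
time_s: 2.2
tcp_pos: [0.5556, 0.2492, 0.2193]
eef_rot: [-90.0, -0.0, -173.3]
contact_force: [1.2, -0.2, 0.3]
gripper_width: 0.0877
```

```bash
python3 - <<'E'
from h import *
from plant import r
go(r.get_state(),.5542,.2498,.12,186.7)
E
```

```text
t 2.2 pos [0.5556 0.2492 0.2193] rot [-8.9990e+01 -2.0000e-02 -1.7333e+02] q [ 42.5  15.3 -10.   -0.  -64.7  54.2] F [ 1.2 -0.2  0.3] Mz [-0.136  0.024 -0.012] w 0.0877
dist 0.0993241278026485 tx ty tz [ 0.0013  0.0993 -0.0008] turn rad -6.2836 or -0.0005
```

Request:
apply_moves([
  {"tx": 0.001, "ty": 0.03, "tz": -0.001, "turn": 0, "gripper": 0.0876},
  {"tx": 0.001, "ty": 0.06, "tz": -0.001, "turn": 0, "gripper": 0.0876},
  {"tx": 0.001, "ty": 0.085, "tz": -0.001, "turn": 0, "gripper": 0.0876},
  {"tx": 0.001, "ty": 0.099, "tz": -0.001, "turn": 0, "gripper": 0.0876},
  {"tx": 0.001, "ty": 0.099, "tz": -0.001, "turn": 0, "gripper": 0.0876},
])

```text
time_s: 2.7
tcp_pos: [0.5534, 0.2474, 0.1186]
eef_rot: [-89.9, -0.2, -173.7]
contact_force: [-0.2, 0.0, -0.3]
gripper_width: 0.0878
```

Request:
apply_moves([
  {"tx": 0, "ty": 0, "tz": 0, "turn": 0, "gripper": 0.03},
  {"tx": 0, "ty": 0, "tz": 0, "turn": 0, "gripper": 0.03},
  {"tx": 0, "ty": 0, "tz": 0, "turn": 0, "gripper": 0.03},
  {"tx": 0, "ty": 0, "tz": 0, "turn": 0, "gripper": 0.03},
  {"tx": 0, "ty": 0, "tz": 0, "turn": 0, "gripper": 0.03},
])

```text
time_s: 3.2
tcp_pos: [0.5546, 0.2483, 0.1212]
eef_rot: [-90.0, 0.0, -173.7]
contact_force: [-1.0, 0.3, -0.1]
gripper_width: 0.0536
```

```bash
python3 - <<'E'
from h import *
from plant import r,capture
for n in("top","scene"):
    p,d=capture(n); cv2.imwrite(f"pics/g_{n}.png",p[:,:,::-1])
go(r.get_state(),.5542,.2498,.12,186.7)
E
```

```text
t 3.3 pos [0.5545 0.2482 0.1208] rot [-9.0020e+01  2.0000e-02 -1.7369e+02] q [ 42.5  20.2 -17.2  -0.  -52.6  53.8] F [ 0.9  0.4 -0. ] Mz [-0.111  0.147 -0.005] w 0.045
dist 0.0018178929378890162 tx ty tz [ 0.0001  0.0008 -0.0016] turn rad -6.29 or -0.0068
```

View pics/g_scene.png

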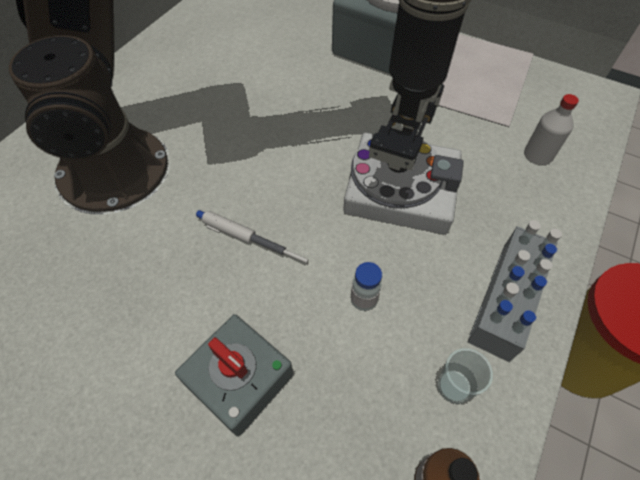

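The scene view shows the jaws centred over the wheel bar at about (400,145), with the jar and pipette untouched. Next I close the jaws.

Request:
apply_moves([
  {"tx": 0, "ty": 0, "tz": -0.001, "turn": 0, "gripper": 0.01},
  {"tx": 0, "ty": 0, "tz": -0.001, "turn": 0, "gripper": 0.01},
  {"tx": 0, "ty": 0, "tz": -0.001, "turn": 0, "gripper": 0.01},
  {"tx": 0, "ty": 0, "tz": -0.001, "turn": 0, "gripper": 0.01},
  {"tx": 0, "ty": 0, "tz": -0.001, "turn": 0, "gripper": 0.01},
])

```text
time_s: 3.8
tcp_pos: [0.5542, 0.2504, 0.1205]
eef_rot: [-90.1, 0.0, -173.7]
contact_force: [-2.0, 5.6, -0.8]
gripper_width: 0.016
```

Request:
apply_moves([
  {"tx": 0, "ty": 0, "tz": 0, "turn": 0, "gripper": 0.01},
  {"tx": 0, "ty": 0, "tz": 0, "turn": 0, "gripper": 0.01},
  {"tx": 0, "ty": 0, "tz": 0, "turn": 0, "gripper": 0.01},
])

```text
time_s: 4.1
tcp_pos: [0.5542, 0.2504, 0.1205]
eef_rot: [-90.1, 0.0, -173.7]
contact_force: [-2.4, 5.5, -1.2]
gripper_width: 0.0156
```

```bash
python3 - <<'E'
from h import *
from plant import r
go(r.get_state(),.5542,.2498,.12,186.7)
E
```

```text
t 4.1 pos [0.5542 0.2504 0.1205] rot [-9.0090e+01  3.0000e-02 -1.7367e+02] q [ 42.7  20.3 -17.1  -0.1 -52.6  53.7] F [-2.4  5.5 -1.2] Mz [ 1.523  0.768 -0.024] w 0.0156
dist 0.0008017797072720112 tx ty tz [0.0001 0.0005 0.0006] turn rad -6.2897 or -0.0065
```

Request:
apply_moves([
  {"tx": 0, "ty": 0, "tz": -0.001, "turn": 0.05, "gripper": 0.01},
  {"tx": 0, "ty": 0, "tz": -0.001, "turn": 0.1, "gripper": 0.01},
  {"tx": 0, "ty": 0, "tz": -0.001, "turn": 0.15, "gripper": 0.01},
])

```text
time_s: 4.4
tcp_pos: [0.5542, 0.2505, 0.1205]
eef_rot: [-90.0, 0.0, 177.6]
contact_force: [-0.1, 1.8, -0.5]
gripper_width: 0.0158
```

```bash
python3 - <<'E'
from h import *
from plant import r
go(r.get_state(),.5542,.2504,.1205,75)
E
```

```text
t 4.4 pos [0.5542 0.2505 0.1205] rot [-90.02   0.   177.63] q [ 42.7  20.3 -17.1  -0.  -52.6  44.9] F [-0.1  1.8 -0.5] Mz [0.438 0.288 0.085] w 0.0158
dist 0.00011956538407464562 tx ty tz [-0.      0.      0.0001] turn rad 1.7912 or 1.7912
```

Request:
apply_moves([
  {"tx": 0, "ty": 0, "tz": 0, "turn": 0.05, "gripper": 0.01},
  {"tx": 0, "ty": 0, "tz": 0, "turn": 0.1, "gripper": 0.01},
])

```text
time_s: 4.6
tcp_pos: [0.5542, 0.2506, 0.1205]
eef_rot: [-90.0, 0.0, 171.9]
contact_force: [-0.7, 1.6, -0.0]
gripper_width: 0.0158
```

```bash
python3 - <<'E'
from h import *
from plant import r
go(r.get_state(),.5542,.2504,.1205,75)
E
```

```text
t 4.6 pos [0.5542 0.2506 0.1205] rot [-90.03   0.   171.88] q [ 42.7  20.3 -17.1  -0.  -52.6  39.2] F [-0.7  1.6 -0. ] Mz [0.52  0.308 0.098] w 0.0158
dist 0.00018321536481946706 tx ty tz [-0.      0.      0.0002] turn rad 1.6909 or 1.6909
```

Request:
apply_moves([
  {"tx": 0, "ty": 0, "tz": 0, "turn": 0.05, "gripper": 0.01},
  {"tx": 0, "ty": 0, "tz": 0, "turn": 0.1, "gripper": 0.01},
])

```text
time_s: 4.8
tcp_pos: [0.5542, 0.2507, 0.1205]
eef_rot: [-90.0, 0.0, 166.2]
contact_force: [-0.7, 2.6, -0.7]
gripper_width: 0.0158
```

```bash
python3 - <<'E'
from h import *
from plant import r
go(r.get_state(),.5542,.2504,.1205,75)
E
```

```text
t 4.8 pos [0.5542 0.2507 0.1205] rot [-90.04   0.   166.15] q [ 42.7  20.3 -17.1  -0.  -52.6  33.5] F [-0.7  2.6 -0.7] Mz [ 0.63   0.293 -0.02 ] w 0.0158
dist 0.0002992311575223108 tx ty tz [-0.0001  0.      0.0003] turn rad 1.5909 or 1.5909
```

Request:
apply_moves([
  {"tx": 0, "ty": 0, "tz": 0, "turn": 0.05, "gripper": 0.01},
  {"tx": 0, "ty": 0, "tz": 0, "turn": 0.1, "gripper": 0.01},
])

```text
time_s: 5.0
tcp_pos: [0.5542, 0.2507, 0.1205]
eef_rot: [-90.0, 0.0, 160.5]
contact_force: [-1.0, 2.6, -1.2]
gripper_width: 0.0161
```

```bash
python3 - <<'E'
from h import *
from plant import r
go(r.get_state(),.5542,.2504,.1205,75)
E
```

```text
t 5.0 pos [0.5542 0.2507 0.1205] rot [-90.03   0.   160.46] q [ 42.7  20.3 -17.1  -0.  -52.6  27.8] F [-1.   2.6 -1.2] Mz [0.684 0.297 0.363] w 0.0161
dist 0.0003036914140308058 tx ty tz [-0.0001 -0.      0.0003] turn rad 1.4916 or 1.4916
```

Request:
apply_moves([
  {"tx": 0, "ty": 0, "tz": 0, "turn": 0.05, "gripper": 0.01},
  {"tx": 0, "ty": 0, "tz": 0, "turn": 0.1, "gripper": 0.01},
])

```text
time_s: 5.2
tcp_pos: [0.5542, 0.2508, 0.1205]
eef_rot: [-90.0, -0.0, 154.7]
contact_force: [-0.7, 2.2, -0.8]
gripper_width: 0.0156
```

```bash
python3 - <<'E'
from h import *
from plant import r
go(r.get_state(),.5542,.2504,.1205,75)
E
```

```text
t 5.2 pos [0.5542 0.2508 0.1205] rot [-90.04  -0.   154.73] q [ 42.7  20.3 -17.1  -0.  -52.6  22. ] F [-0.7  2.2 -0.8] Mz [0.767 0.353 0.241] w 0.0156
dist 0.0003575050821061573 tx ty tz [-0.0001  0.      0.0003] turn rad 1.3915 or 1.3915
```

Request:
apply_moves([
  {"tx": 0, "ty": 0, "tz": 0, "turn": 0.1, "gripper": 0.01},
  {"tx": 0, "ty": 0, "tz": 0, "turn": 0.2, "gripper": 0.01},
  {"tx": 0, "ty": 0, "tz": 0, "turn": 0.3, "gripper": 0.01},
  {"tx": 0, "ty": 0, "tz": 0, "turn": 0.4, "gripper": 0.01},
  {"tx": 0, "ty": 0, "tz": 0, "turn": 0.4, "gripper": 0.01},
])

```text
time_s: 5.7
tcp_pos: [0.5544, 0.251, 0.1205]
eef_rot: [-90.1, -0.0, 131.8]
contact_force: [0.9, 4.0, -2.2]
gripper_width: 0.0155
```

```bash
python3 - <<'E'
from h import *
from plant import r
go(r.get_state(),.5542,.2504,.1205,75)
E
```

```text
t 5.7 pos [0.5544 0.251  0.1205] rot [-9.0070e+01 -2.0000e-02  1.3181e+02] q [ 42.7  20.3 -17.1  -0.  -52.6  -0.9] F [ 0.9  4.  -2.2] Mz [1.309 0.147 0.05 ] w 0.0155
dist 0.0006022978310713942 tx ty tz [-0.0003  0.      0.0005] turn rad 0.9916 or 0.9916
```

Request:
apply_moves([
  {"tx": 0, "ty": 0, "tz": 0, "turn": 0.1, "gripper": 0.01},
  {"tx": 0, "ty": 0, "tz": 0, "turn": 0.2, "gripper": 0.01},
  {"tx": 0, "ty": 0, "tz": 0, "turn": 0.3, "gripper": 0.01},
  {"tx": 0, "ty": 0, "tz": 0, "turn": 0.4, "gripper": 0.01},
  {"tx": 0, "ty": 0, "tz": 0, "turn": 0.4, "gripper": 0.01},
])

```text
time_s: 6.2
tcp_pos: [0.5546, 0.2511, 0.1205]
eef_rot: [-90.1, -0.1, 109.0]
contact_force: [1.8, 5.7, -3.3]
gripper_width: 0.0155
```

```bash
python3 - <<'E'
from h import *
from plant import r,capture
p,d=capture("scene");cv2.imwrite("pics/mid.png",p[60:300,260:580,::-1].repeat(2,0).repeat(2,1))
go(r.get_state(),.5542,.2504,.1205,75)
E
```

```text
t 6.25 pos [0.5546 0.2511 0.1205] rot [-9.0080e+01 -6.0000e-02  1.0918e+02] q [ 42.7  20.3 -17.1  -0.  -52.5 -23.5] F [ 1.6  5.2 -3.2] Mz [ 1.808 -0.316 -0.337] w 0.0157
dist 0.0007745697050296724 tx ty tz [-0.0005  0.      0.0006] turn rad 0.5966 or 0.5966
```

View pics/mid.png

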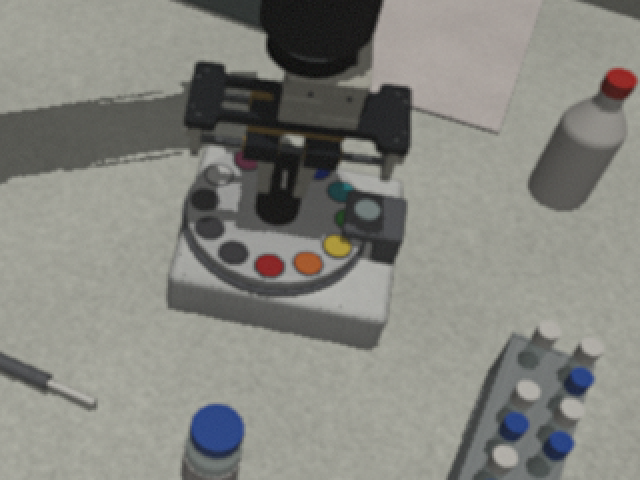

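The wheel is turning with the bar, the red window now at about (270,265) in the crop. The last ~34° follow.

Request:
apply_moves([
  {"tx": 0, "ty": 0, "tz": 0, "turn": 0.1, "gripper": 0.01},
  {"tx": 0, "ty": 0, "tz": 0, "turn": 0.2, "gripper": 0.01},
  {"tx": 0, "ty": 0, "tz": 0, "turn": 0.3, "gripper": 0.01},
  {"tx": 0, "ty": 0, "tz": 0, "turn": 0.4, "gripper": 0.01},
  {"tx": 0, "ty": 0, "tz": 0, "turn": 0.4, "gripper": 0.01},
])

```text
time_s: 6.75
tcp_pos: [0.5548, 0.2511, 0.1205]
eef_rot: [-90.1, -0.1, 86.1]
contact_force: [3.0, 5.0, -5.2]
gripper_width: 0.0154
```

```bash
python3 - <<'E'
from h import *
from plant import r
go(r.get_state(),.5542,.2504,.1205,75)
E
```

```text
t 6.75 pos [0.5548 0.2511 0.1205] rot [-9.007e+01 -9.000e-02  8.615e+01] q [ 42.7  20.3 -17.   -0.  -52.5 -46.5] F [ 3.   5.  -5.2] Mz [ 1.801 -0.729 -0.192] w 0.0154
dist 0.0009527676762320602 tx ty tz [-0.0008  0.      0.0006] turn rad 0.1945 or 0.1945
```

Request:
apply_moves([
  {"tx": 0, "ty": 0, "tz": 0, "turn": 0.1, "gripper": 0.01},
  {"tx": 0, "ty": 0, "tz": 0, "turn": 0.1, "gripper": 0.01},
  {"tx": 0, "ty": 0, "tz": 0, "turn": 0.1, "gripper": 0.01},
])

```text
time_s: 7.05
tcp_pos: [0.5549, 0.2511, 0.1205]
eef_rot: [-90.1, -0.1, 80.6]
contact_force: [2.7, 5.8, -3.5]
gripper_width: 0.0159
```

```bash
python3 - <<'E'
from h import *
from plant import r
go(r.get_state(),.5542,.2504,.1205,75)
E
```

```text
t 7.05 pos [0.5549 0.2511 0.1205] rot [-90.06  -0.1   80.58] q [ 42.7  20.3 -17.   -0.  -52.5 -52.1] F [ 2.7  5.8 -3.5] Mz [ 1.746 -0.854 -0.342] w 0.0159
dist 0.0009719149005548563 tx ty tz [-0.0008  0.      0.0005] turn rad 0.0974 or 0.0974
```

Request:
apply_moves([
  {"tx": 0, "ty": 0, "tz": 0, "turn": 0.09, "gripper": 0.01},
  {"tx": 0, "ty": 0, "tz": 0, "turn": 0.09, "gripper": 0.01},
  {"tx": 0, "ty": 0, "tz": 0, "turn": 0.09, "gripper": 0.01},
])

```text
time_s: 7.35
tcp_pos: [0.555, 0.2511, 0.1205]
eef_rot: [-90.1, -0.1, 75.4]
contact_force: [3.2, 5.1, -4.9]
gripper_width: 0.0157
```

```bash
python3 - <<'E'
from h import *
from plant import r
go(r.get_state(),.5542,.2504,.1205,75)
E
```

```text
t 7.35 pos [0.555  0.2511 0.1205] rot [-90.06  -0.11  75.43] q [ 42.7  20.3 -17.   -0.  -52.5 -57.3] F [ 3.2  5.1 -4.9] Mz [ 1.715 -0.927 -0.33 ] w 0.0157
dist 0.0010439391371490213 tx ty tz [-0.0009  0.      0.0005] turn rad 0.0075 or 0.0075
```

Request:
apply_moves([
  {"tx": 0, "ty": 0, "tz": 0, "turn": 0, "gripper": 0.0876},
  {"tx": 0, "ty": 0, "tz": 0, "turn": 0, "gripper": 0.0876},
  {"tx": 0, "ty": 0, "tz": 0, "turn": 0, "gripper": 0.0876},
  {"tx": 0, "ty": 0, "tz": 0, "turn": 0, "gripper": 0.0876},
  {"tx": 0, "ty": 0, "tz": 0, "turn": 0, "gripper": 0.0876},
])

```text
time_s: 7.85
tcp_pos: [0.5541, 0.25, 0.1206]
eef_rot: [-90.0, 0.0, 75.2]
contact_force: [0.8, -0.4, 0.0]
gripper_width: 0.0504
```

Request:
apply_moves([
  {"tx": 0, "ty": 0, "tz": 0, "turn": 0, "gripper": 0.0876},
  {"tx": 0, "ty": 0, "tz": 0, "turn": 0, "gripper": 0.0876},
  {"tx": 0, "ty": -0.04, "tz": 0, "turn": 0, "gripper": 0.0876},
  {"tx": 0, "ty": -0.08, "tz": 0, "turn": 0, "gripper": 0.0876},
  {"tx": 0, "ty": -0.12, "tz": 0, "turn": 0, "gripper": 0.0876},
])

```text
time_s: 8.35
tcp_pos: [0.554, 0.2499, 0.2419]
eef_rot: [-90.0, 0.0, 75.2]
contact_force: [1.0, 0.8, -0.4]
gripper_width: 0.0865
```

```bash
python3 - <<'E'
from h import *
from plant import r,capture
for n in("scene","top"):
    p,d=capture(n); cv2.imwrite(f"pics/rel_{n}.png",p[:,:,::-1]); np.savez(f"rel_{n}.npz",p=p,d=d)
go(r.get_state(),.5542,.2504,.1205,75)
a=cv2.imread("pics/rel_scene.png")[90:260,310:500];b=cv2.imread("pics/rel_top.png")[110:280,70:260]
cv2.imwrite("pics/rel.png",cv2.resize(np.hstack([a,b]),None,fx=2.1,fy=2.1,interpolation=cv2.INTER_CUBIC))
E
```

```text
t 8.45 pos [0.5568 0.2515 0.2472] rot [-90.41  -0.42  75.22] q [ 42.7  14.1  -8.    0.1 -67.3 -57.5] F [ 0.4  0.  -0.4] Mz [0.083 0.064 0.056] w 0.0873
dist 0.12669405283363314 tx ty tz [-0.0027  0.1266  0.0031] turn rad 0.0038 or 0.0038
```

View pics/rel.png

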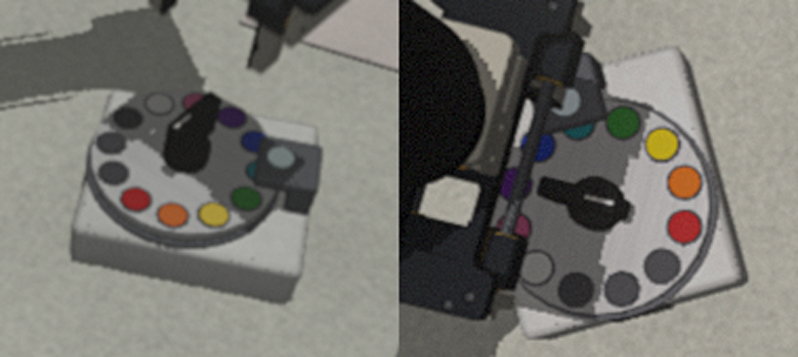

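```bash
python3 - <<'E'
from h import *
wc=(.5542,.2500)
for n in("scene","top"):
    z=np.load(f"rel_{n}.npz");p=z['p'];d=z['d'];W=cloud(n,d)
    m=(d>0)&(np.hypot(W[...,0]-wc[0],W[...,1]-wc[1])<.045)&(W[...,2]>.129)&(W[...,2]<.142)
    P=W[m][:,:2].astype(np.float32)*1000; print(n,m.sum(),cv2.minAreaRect(P),P.mean(0))
    w=m&(p.min(-1)>105); print(" white",w.sum(),W[w].mean(0) if w.any() else '')
    hsv=cv2.cvtColor(p,cv2.COLOR_RGB2HSV)
    rr=np.hypot(W[...,0]-wc[0],W[...,1]-wc[1])
    mm=((d>0)&(rr<.089)&(rr>.04)&(abs(W[...,2]-.074)<.006)&(hsv[...,1]>100)).astype(np.uint8)
    k,l,st,ce=cv2.connectedComponentsWithStats(mm)
    for i in range(1,k):
        if st[i,4]>60:
            u,v=ce[i].round().astype(int);X=plane(n,*ce[i],.073);print("  win",u,v,p[v,u],st[i,4],round(np.degrees(np.arctan2(X[1]-wc[1],X[0]-wc[0])),1),np.hypot(*(X[:2]-wc)).round(3))
E
```

```text
scene 219 ((555.6881713867188, 248.44342041015625), (63.148780822753906, 16.618572235107422), 75.58892059326172) [555.6336 246.8368]
 white 3 [0.5481109  0.22559231 0.13428437]
  win 420 145 [46 30 59] 76 75.0 0.071
  win 430 157 [30 37 73] 65 46.2 0.069
  win 374 184 [134  42  41] 108 -105.0 0.073
  win 427 184 [35 67 35] 91 -15.6 0.072
  win 392 192 [162  89  46] 120 -75.2 0.072
  win 411 192 [167 147  59] 122 -45.1 0.073
top 386 ((553.8211059570312, 251.3238525390625), (61.82342529296875, 15.90572452545166), 75.18792724609375) [553.56366 250.68887]
 white 12 [0.54811885 0.22674383 0.1362734 ]
  win 176 168 [39 77 38] 165 -13.8 0.072
  win 195 178 [182 161  24] 185 -43.7 0.072
  win 139 180 [24 35 84] 82 43.8 0.068
  win 206 196 [187 102  36] 189 -74.1 0.071
  win 121 197 [46 18 67] 61 75.1 0.079
  win 205 218 [165  49  50] 186 -104.7 0.071
```

The wheel now rests at about 120° relative to the unit (bar yaw −104.8°, unit 15°). It started ~8° off a nominal stop, so I'll test which way the detent pulls: nudge the wheel +8° (still inside the half-way point) and let go.

Request:
apply_moves([
  {"tx": -0.001, "ty": 0.05, "tz": 0.001, "turn": 0, "gripper": 0.0876},
  {"tx": -0.001, "ty": 0.1, "tz": 0.001, "turn": 0, "gripper": 0.0876},
  {"tx": -0.001, "ty": 0.121, "tz": 0.001, "turn": 0, "gripper": 0.05},
  {"tx": -0.001, "ty": 0.121, "tz": 0.001, "turn": 0, "gripper": 0.01},
  {"tx": -0.001, "ty": 0.121, "tz": 0.001, "turn": 0, "gripper": 0.01},
])

```text
time_s: 8.95
tcp_pos: [0.5535, 0.2497, 0.1201]
eef_rot: [-90.0, 0.0, 75.2]
contact_force: [1.1, 0.5, 0.6]
gripper_width: 0.0691
```

Request:
apply_moves([
  {"tx": 0, "ty": 0, "tz": 0, "turn": 0, "gripper": 0.01},
  {"tx": 0, "ty": 0, "tz": 0, "turn": 0, "gripper": 0.01},
  {"tx": 0, "ty": 0, "tz": 0, "turn": 0, "gripper": 0.01},
  {"tx": 0, "ty": 0, "tz": 0, "turn": 0, "gripper": 0.01},
  {"tx": 0, "ty": 0, "tz": 0, "turn": 0, "gripper": 0.01},
])

```text
time_s: 9.45
tcp_pos: [0.5531, 0.2496, 0.12]
eef_rot: [-90.0, -0.0, 75.2]
contact_force: [-0.5, -0.3, -0.7]
gripper_width: 0.0292
```

```bash
python3 - <<'E'
from h import *
from plant import r
go(r.get_state(),.5542,.2504,.1205,75)
E
```

```text
t 9.45 pos [0.5531 0.2496 0.12  ] rot [-9.002e+01 -4.000e-02  7.516e+01] q [ 42.7  20.2 -17.3  -0.  -52.4 -57.6] F [-0.5 -0.3 -0.7] Mz [-0.017  0.107  0.046] w 0.0292
dist 0.00147909604377471 tx ty tz [ 0.0011 -0.0005 -0.0009] turn rad 0.0028 or 0.0028
```

Request:
apply_moves([
  {"tx": 0.001, "ty": 0, "tz": -0.001, "turn": 0, "gripper": 0.01},
  {"tx": 0.001, "ty": 0, "tz": -0.001, "turn": 0, "gripper": 0.01},
  {"tx": 0.001, "ty": 0, "tz": -0.001, "turn": 0, "gripper": 0.01},
  {"tx": 0.001, "ty": 0, "tz": -0.001, "turn": 0, "gripper": 0.01},
  {"tx": 0.001, "ty": 0, "tz": -0.001, "turn": 0, "gripper": 0.01},
])

```text
time_s: 9.95
tcp_pos: [0.5546, 0.2502, 0.1197]
eef_rot: [-90.0, -0.0, 75.2]
contact_force: [3.7, -0.7, -1.6]
gripper_width: 0.0155
```

```bash
python3 - <<'E'
from h import *
from plant import r
go(r.get_state(),.5542,.2504,.1205,75)
E
```

```text
t 9.95 pos [0.5546 0.2502 0.1197] rot [-9.004e+01 -2.000e-02  7.516e+01] q [ 42.7  20.4 -17.1   0.  -52.5 -57.5] F [ 3.7 -0.7 -1.6] Mz [-0.307 -1.333 -0.054] w 0.0155
dist 0.0009625955368399072 tx ty tz [ 0.0001 -0.0008  0.0005] turn rad 0.0028 or 0.0028
```

Request:
apply_moves([
  {"tx": 0, "ty": 0, "tz": 0, "turn": 0.07, "gripper": 0.01},
  {"tx": 0, "ty": 0, "tz": 0, "turn": 0.14, "gripper": 0.01},
  {"tx": 0, "ty": 0, "tz": 0, "turn": 0.14, "gripper": 0.01},
  {"tx": 0, "ty": 0, "tz": 0, "turn": 0.14, "gripper": 0.01},
  {"tx": 0, "ty": 0, "tz": 0, "turn": 0.14, "gripper": 0.01},
])

```text
time_s: 10.45
tcp_pos: [0.5546, 0.2503, 0.1197]
eef_rot: [-90.0, -0.0, 67.2]
contact_force: [4.7, -1.2, -1.9]
gripper_width: 0.0156
```

```bash
python3 - <<'E'
from h import *
from plant import r
go(r.get_state(),.5542,.2504,.1205,75)
E
```

```text
t 10.45 pos [0.5546 0.2503 0.1197] rot [-9.003e+01 -3.000e-02  6.725e+01] q [ 42.7  20.4 -17.1   0.  -52.5 -65.4] F [ 4.7 -1.2 -1.9] Mz [-0.293 -1.747 -0.04 ] w 0.0156
dist 0.0009451582804620693 tx ty tz [-0.     -0.0008  0.0004] turn rad -0.1353 or -0.1353
```

Request:
apply_moves([
  {"tx": 0, "ty": 0, "tz": 0, "turn": 0, "gripper": 0.0876},
  {"tx": 0, "ty": 0, "tz": 0, "turn": 0, "gripper": 0.0876},
  {"tx": 0, "ty": 0, "tz": 0, "turn": 0, "gripper": 0.0876},
  {"tx": 0, "ty": 0, "tz": 0, "turn": 0, "gripper": 0.0876},
  {"tx": 0, "ty": 0, "tz": 0, "turn": 0, "gripper": 0.0876},
])

```text
time_s: 10.95
tcp_pos: [0.554, 0.2502, 0.1195]
eef_rot: [-90.0, 0.0, 67.2]
contact_force: [-0.0, -0.1, 0.0]
gripper_width: 0.05
```

```bash
cat > look.py <<'E'
import sys
from h import *
from plant import r,capture
t=sys.argv[1]
wc=(.5542,.2500);o=[]
for n in("scene","top"):
    p,d=capture(n);W=cloud(n,d); np.savez(f"{t}_{n}.npz",p=p,d=d); cv2.imwrite(f"pics/{t}_{n}.png",p[:,:,::-1])
    hsv=cv2.cvtColor(p,cv2.COLOR_RGB2HSV)
    m=(d>0)&(np.hypot(W[...,0]-wc[0],W[...,1]-wc[1])<.036)&(W[...,2]>.129)&(W[...,2]<.142)&(hsv[...,2]<255)
    if m.sum()>50:
        P=W[m][:,:2].astype(np.float32)*1000; print(n,m.sum(),cv2.minAreaRect(P))
    rr=np.hypot(W[...,0]-wc[0],W[...,1]-wc[1])
    mm=((d>0)&(rr<.089)&(rr>.04)&(abs(W[...,2]-.074)<.006)&(hsv[...,1]>100)).astype(np.uint8)
    k,l,st,ce=cv2.connectedComponentsWithStats(mm)
    for i in range(1,k):
        if st[i,4]>90:
            u,v=ce[i].round().astype(int);X=plane(n,*ce[i],.073);print("  win",u,v,p[v,u],st[i,4],round(np.degrees(np.arctan2(X[1]-wc[1],X[0]-wc[0])),1),np.hypot(*(X[:2]-wc)).round(3))
E
python3 look.py n1
```

```text
scene 153 ((547.3707885742188, 236.28973388671875), (30.84450912475586, 64.6734619140625), 49.739967346191406)
  win 371 182 [137  40  39] 109 -112.7 0.073
  win 423 187 [39 69 35] 92 -23.3 0.072
  win 387 191 [166  91  48] 117 -82.9 0.073
  win 406 193 [172 152  60] 124 -53.0 0.072
top 127 ((546.3504638671875, 235.96963500976562), (28.03932762145996, 55.570213317871094), 67.51996612548828)
  win 199 182 [186 165  29] 191 -51.6 0.072
  win 207 202 [188 101  36] 191 -82.2 0.071
  win 203 223 [164  42  46] 190 -112.8 0.071
```

Request:
apply_moves([
  {"tx": 0, "ty": 0, "tz": 0, "turn": 0, "gripper": 0.0876},
  {"tx": 0, "ty": -0.03, "tz": 0, "turn": 0, "gripper": 0.0876},
  {"tx": 0, "ty": -0.07, "tz": 0, "turn": 0, "gripper": 0.0876},
  {"tx": 0, "ty": -0.11, "tz": 0, "turn": 0, "gripper": 0.0876},
  {"tx": 0, "ty": -0.12, "tz": 0, "turn": 0, "gripper": 0.0876},
])

```text
time_s: 11.55
tcp_pos: [0.5561, 0.2512, 0.2449]
eef_rot: [-90.3, -0.3, 67.2]
contact_force: [-0.9, -0.1, -0.2]
gripper_width: 0.0868
```

```bash
python3 look.py n2
python3 - <<'E'
from h import *
from plant import r
go(r.get_state(),.5542,.2504,.1205,75)
a=cv2.imread("pics/n2_scene.png")[90:260,310:500];b=cv2.imread("pics/n2_top.png")[110:280,70:260]
cv2.imwrite("pics/n2.png",cv2.resize(np.hstack([a,b]),None,fx=2.1,fy=2.1,interpolation=cv2.INTER_CUBIC))
E
```

```text
scene 222 ((555.322998046875, 247.72463989257812), (60.5789909362793, 17.249923706054688), 67.32919311523438)
  win 371 182 [134  39  40] 111 -112.7 0.073
  win 423 187 [37 67 36] 93 -23.3 0.072
  win 387 191 [163  88  46] 119 -82.9 0.073
  win 406 193 [168 149  61] 121 -53.0 0.073
top 389 ((553.9046020507812, 251.302490234375), (61.88115692138672, 15.859423637390137), 67.35264587402344)
  win 182 170 [36 77 38] 164 -21.6 0.072
  win 199 182 [185 164  29] 188 -51.7 0.072
  win 206 202 [184  99  32] 190 -82.2 0.071
  win 203 223 [161  44  43] 189 -112.8 0.071
t 11.65 pos [0.555  0.2508 0.242 ] rot [-90.12  -0.23  67.15] q [ 42.7  14.3  -8.4   0.  -67.1 -65.5] F [-0.8 -0.4  0.2] Mz [-0.002  0.089  0.036] w 0.0873
dist 0.12148035501328061 tx ty tz [-0.0011  0.1215  0.0009] turn rad -0.1371 or -0.1371
```

View pics/n2.png

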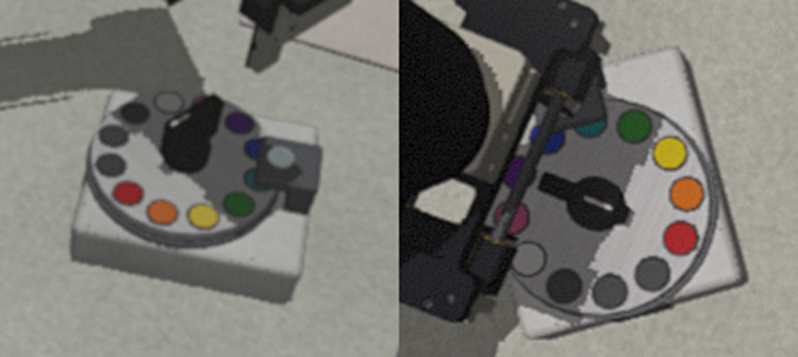

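The wheel also stays put at 127.7°, so friction is significant. I'll regrip and take a short static torque scan both ways to find the real detent centre.

Request:
apply_moves([
  {"tx": 0, "ty": 0.05, "tz": 0, "turn": 0, "gripper": 0.05},
  {"tx": -0.0005, "ty": 0.1, "tz": 0.0005, "turn": 0, "gripper": 0.04},
  {"tx": -0.0005, "ty": 0.121, "tz": 0.0005, "turn": 0, "gripper": 0.03},
  {"tx": -0.0005, "ty": 0.121, "tz": 0.0005, "turn": 0, "gripper": 0.01},
  {"tx": -0.0005, "ty": 0.121, "tz": 0.0005, "turn": 0, "gripper": 0.01},
])

```text
time_s: 12.15
tcp_pos: [0.5535, 0.2497, 0.1181]
eef_rot: [-90.0, 0.1, 67.2]
contact_force: [0.2, 0.7, 0.8]
gripper_width: 0.0531
```

Request:
apply_moves([
  {"tx": 0, "ty": 0, "tz": 0, "turn": 0, "gripper": 0.01},
  {"tx": 0, "ty": 0, "tz": 0, "turn": 0, "gripper": 0.01},
  {"tx": 0, "ty": 0, "tz": 0, "turn": 0, "gripper": 0.01},
  {"tx": 0, "ty": 0, "tz": 0, "turn": 0, "gripper": 0.01},
  {"tx": 0, "ty": 0, "tz": 0, "turn": 0, "gripper": 0.01},
])

```text
time_s: 12.65
tcp_pos: [0.5544, 0.2498, 0.1192]
eef_rot: [-90.1, -0.1, 67.2]
contact_force: [1.9, -0.6, 3.7]
gripper_width: 0.0158
```

Request:
apply_moves([
  {"tx": 0, "ty": 0, "tz": 0, "turn": 0, "gripper": 0.01},
  {"tx": 0, "ty": 0, "tz": 0, "turn": 0, "gripper": 0.01},
])

```text
time_s: 12.85
tcp_pos: [0.5544, 0.2498, 0.1192]
eef_rot: [-90.1, -0.0, 67.2]
contact_force: [4.1, -3.0, 2.3]
gripper_width: 0.0157
```

```bash
python3 - <<'E'
from h import *
from plant import r
go(r.get_state(),.5546,.2503,.1205,67.2)
E
```

```text
t 12.85 pos [0.5544 0.2498 0.1192] rot [-9.008e+01 -5.000e-02  6.715e+01] q [ 42.7  20.3 -17.3   0.1 -52.3 -65.6] F [ 4.1 -3.   2.3] Mz [-0.976 -1.305  0.075] w 0.0157
dist 0.0013668114331949828 tx ty tz [ 0.0005 -0.0013 -0.    ] turn rad -0.0008 or -0.0008
```

```bash
cat > mz.py <<'E'
from plant import r
s=r.get_state(); y=s['eef_rot'][2]; print("t %.2f yaw %.2f wheel %.2f Mz %.3f F %s w %.4f"%(s['time_s'],y,15+180-y,s['moment'][2],s['contact_force'].round(1),s['gripper_width']))
E
python3 mz.py
```

```text
t 12.85 yaw 67.15 wheel 127.85 Mz 0.075 F [ 4.1 -3.   2.3] w 0.0157
```

Request:
apply_moves([
  {"tx": 0, "ty": 0, "tz": 0, "turn": -0.05, "gripper": 0.01},
  {"tx": 0, "ty": 0, "tz": 0, "turn": -0.05, "gripper": 0.01},
])

```text
time_s: 13.05
tcp_pos: [0.5544, 0.2498, 0.1193]
eef_rot: [-90.1, -0.0, 70.1]
contact_force: [4.2, -3.1, 1.6]
gripper_width: 0.0158
```

```bash
python3 mz.py
```

```text
t 13.05 yaw 70.13 wheel 124.87 Mz 0.274 F [ 4.2 -3.1  1.6] w 0.0158
```

Request:
apply_moves([
  {"tx": 0, "ty": 0, "tz": 0, "turn": -0.05, "gripper": 0.01},
  {"tx": 0, "ty": 0, "tz": 0, "turn": -0.05, "gripper": 0.01},
])

```text
time_s: 13.25
tcp_pos: [0.5545, 0.2498, 0.1192]
eef_rot: [-90.1, -0.0, 73.0]
contact_force: [5.8, -2.8, 1.2]
gripper_width: 0.0157
```

```bash
python3 mz.py
```

```text
t 13.25 yaw 73.00 wheel 122.00 Mz 0.397 F [ 5.8 -2.8  1.2] w 0.0157
```

Request:
apply_moves([
  {"tx": 0, "ty": 0, "tz": 0, "turn": -0.05, "gripper": 0.01},
  {"tx": 0, "ty": 0, "tz": 0, "turn": -0.05, "gripper": 0.01},
])

```text
time_s: 13.45
tcp_pos: [0.5545, 0.2498, 0.1193]
eef_rot: [-90.1, -0.0, 75.8]
contact_force: [4.4, -2.6, 2.6]
gripper_width: 0.0156
```

```bash
python3 mz.py
```

```text
t 13.45 yaw 75.82 wheel 119.18 Mz -0.055 F [ 4.4 -2.6  2.6] w 0.0156
```

Request:
apply_moves([
  {"tx": 0, "ty": 0, "tz": 0, "turn": -0.05, "gripper": 0.01},
  {"tx": 0, "ty": 0, "tz": 0, "turn": -0.05, "gripper": 0.01},
])

```text
time_s: 13.65
tcp_pos: [0.5545, 0.2498, 0.1192]
eef_rot: [-90.1, -0.0, 78.7]
contact_force: [4.8, -4.0, 3.2]
gripper_width: 0.0157
```

```bash
python3 mz.py
```

```text
t 13.65 yaw 78.69 wheel 116.31 Mz 0.008 F [ 4.8 -4.   3.2] w 0.0157
```

Request:
apply_moves([
  {"tx": 0, "ty": 0, "tz": 0, "turn": -0.05, "gripper": 0.01},
  {"tx": 0, "ty": 0, "tz": 0, "turn": -0.05, "gripper": 0.01},
])

```text
time_s: 13.85
tcp_pos: [0.5546, 0.2498, 0.1192]
eef_rot: [-90.1, -0.0, 81.6]
contact_force: [4.0, -3.2, 0.2]
gripper_width: 0.0156
```

```bash
python3 mz.py
```

```text
t 13.85 yaw 81.56 wheel 113.44 Mz 0.053 F [ 4.  -3.2  0.2] w 0.0156
```

Request:
apply_moves([
  {"tx": 0, "ty": 0, "tz": 0, "turn": 0, "gripper": 0.05},
  {"tx": 0, "ty": 0, "tz": 0, "turn": 0, "gripper": 0.05},
  {"tx": 0, "ty": 0, "tz": 0, "turn": 0, "gripper": 0.05},
  {"tx": 0, "ty": 0, "tz": 0, "turn": 0, "gripper": 0.05},
  {"tx": 0, "ty": 0, "tz": 0, "turn": 0, "gripper": 0.05},
])

```text
time_s: 14.35
tcp_pos: [0.5534, 0.25, 0.1185]
eef_rot: [-90.0, 0.0, 81.5]
contact_force: [-0.2, -0.1, -0.1]
gripper_width: 0.0481
```

```bash
python3 mz.py; python3 look.py n3
```

```text
t 14.35 yaw 81.47 wheel 113.53 Mz 0.027 F [-0.2 -0.1 -0.1] w 0.0481
scene 227 ((549.2564086914062, 245.30349731445312), (55.01253128051758, 55.86245346069336), 27.69416046142578)
  win 378 187 [138  40  40] 111 -98.5 0.072
  win 415 191 [173 153  62] 123 -38.6 0.073
  win 396 193 [165  90  47] 118 -68.6 0.073
top 120 ((562.7559814453125, 231.62855529785156), (25.747982025146484, 39.105186462402344), 80.39582824707031)
  win 191 175 [188 166  30] 186 -37.1 0.072
  win 204 192 [188 100  33] 185 -67.5 0.071
  win 206 213 [163  47  48] 187 -98.0 0.071
```

It stays at 113° as well, so friction holds the wheel wherever it is left. I'll do one slow scan, CW then CCW, so that friction cancels and the detent centre shows.

Request:
apply_moves([
  {"tx": 0.0005, "ty": 0, "tz": -0.001, "turn": 0, "gripper": 0.01},
  {"tx": 0.0005, "ty": 0, "tz": -0.001, "turn": 0, "gripper": 0.01},
  {"tx": 0.0005, "ty": 0, "tz": -0.001, "turn": 0, "gripper": 0.01},
  {"tx": 0.0005, "ty": 0, "tz": -0.001, "turn": 0, "gripper": 0.01},
  {"tx": 0.0005, "ty": 0, "tz": -0.001, "turn": 0, "gripper": 0.01},
], newtons=60)

```text
time_s: 14.95
tcp_pos: [0.5547, 0.2502, 0.1186]
eef_rot: [-90.0, -0.0, 81.5]
contact_force: [6.9, -1.1, -3.4]
gripper_width: 0.0157
```

```bash
python3 mz.py
```

```text
t 14.95 yaw 81.47 wheel 113.53 Mz 0.107 F [ 6.9 -1.1 -3.4] w 0.0157
```

Request:
apply_moves([
  {"tx": 0, "ty": 0, "tz": 0, "turn": 0.02, "gripper": 0.01},
  {"tx": 0, "ty": 0, "tz": 0, "turn": 0.04, "gripper": 0.01},
])

```text
time_s: 15.15
tcp_pos: [0.5547, 0.2502, 0.1186]
eef_rot: [-90.0, -0.0, 79.1]
contact_force: [2.0, -0.3, -0.7]
gripper_width: 0.0158
```

```bash
python3 mz.py
```

```text
t 15.15 yaw 79.07 wheel 115.93 Mz 0.011 F [ 2.  -0.3 -0.7] w 0.0158
```

Request:
apply_moves([
  {"tx": 0, "ty": 0, "tz": 0, "turn": 0.02, "gripper": 0.01},
  {"tx": 0, "ty": 0, "tz": 0, "turn": 0.04, "gripper": 0.01},
])

```text
time_s: 15.35
tcp_pos: [0.5547, 0.2502, 0.1186]
eef_rot: [-90.0, -0.0, 76.8]
contact_force: [2.2, -0.1, -1.2]
gripper_width: 0.0155
```

```bash
python3 mz.py
```

```text
t 15.35 yaw 76.77 wheel 118.23 Mz 0.046 F [ 2.2 -0.1 -1.2] w 0.0155
```

Request:
apply_moves([
  {"tx": 0, "ty": 0, "tz": 0, "turn": 0.02, "gripper": 0.01},
  {"tx": 0, "ty": 0, "tz": 0, "turn": 0.04, "gripper": 0.01},
])

```text
time_s: 15.55
tcp_pos: [0.5547, 0.2502, 0.1186]
eef_rot: [-90.0, 0.0, 74.5]
contact_force: [1.2, -0.0, -1.0]
gripper_width: 0.0159
```

```bash
python3 mz.py
```

```text
t 15.55 yaw 74.50 wheel 120.50 Mz 0.308 F [ 1.2 -0.  -1. ] w 0.0159
```

Request:
apply_moves([
  {"tx": 0, "ty": 0, "tz": 0, "turn": 0.02, "gripper": 0.01},
  {"tx": 0, "ty": 0, "tz": 0, "turn": 0.04, "gripper": 0.01},
])

```text
time_s: 15.75
tcp_pos: [0.5547, 0.2502, 0.1186]
eef_rot: [-90.0, 0.0, 72.2]
contact_force: [2.1, -1.2, -1.0]
gripper_width: 0.0156
```

```bash
python3 mz.py
```

```text
t 15.75 yaw 72.23 wheel 122.77 Mz 0.377 F [ 2.1 -1.2 -1. ] w 0.0156
```

Request:
apply_moves([
  {"tx": 0, "ty": 0, "tz": 0, "turn": 0.02, "gripper": 0.01},
  {"tx": 0, "ty": 0, "tz": 0, "turn": 0.04, "gripper": 0.01},
])

```text
time_s: 15.95
tcp_pos: [0.5547, 0.2502, 0.1186]
eef_rot: [-90.0, -0.0, 69.9]
contact_force: [2.1, -0.7, -1.5]
gripper_width: 0.016
```

```bash
python3 mz.py
```

```text
t 15.95 yaw 69.91 wheel 125.09 Mz 0.280 F [ 2.1 -0.7 -1.5] w 0.0160
```

Request:
apply_moves([
  {"tx": 0, "ty": 0, "tz": 0, "turn": 0.02, "gripper": 0.01},
  {"tx": 0, "ty": 0, "tz": 0, "turn": 0.04, "gripper": 0.01},
])

```text
time_s: 16.15
tcp_pos: [0.5546, 0.2502, 0.1186]
eef_rot: [-90.0, -0.0, 67.6]
contact_force: [2.1, -1.4, -1.3]
gripper_width: 0.0158
```

```bash
python3 mz.py
```

```text
t 16.15 yaw 67.61 wheel 127.39 Mz 0.311 F [ 2.1 -1.4 -1.3] w 0.0158
```

Request:
apply_moves([
  {"tx": 0, "ty": 0, "tz": 0, "turn": 0.02, "gripper": 0.01},
  {"tx": 0, "ty": 0, "tz": 0, "turn": 0.04, "gripper": 0.01},
])

```text
time_s: 16.35
tcp_pos: [0.5546, 0.2502, 0.1185]
eef_rot: [-90.0, -0.0, 65.3]
contact_force: [2.3, -0.8, -1.5]
gripper_width: 0.0158
```

```bash
python3 mz.py
```

```text
t 16.35 yaw 65.32 wheel 129.68 Mz 0.221 F [ 2.3 -0.8 -1.5] w 0.0158
```

Request:
apply_moves([
  {"tx": 0, "ty": 0, "tz": 0, "turn": 0.02, "gripper": 0.01},
  {"tx": 0, "ty": 0, "tz": 0, "turn": 0.04, "gripper": 0.01},
])

```text
time_s: 16.55
tcp_pos: [0.5546, 0.2503, 0.1186]
eef_rot: [-90.0, -0.0, 63.0]
contact_force: [1.8, -1.3, -2.0]
gripper_width: 0.0152
```

```bash
python3 mz.py
```

```text
t 16.55 yaw 63.03 wheel 131.97 Mz 0.202 F [ 1.8 -1.3 -2. ] w 0.0152
```

The slow CW scan gives a torque of about 0.18 + 0.17·sin, rising through its middle at ~119.5–120° and falling back to it at ~133°. So the stop is at 120° and friction is about as strong as the detent. I'm turning back to exactly 120°.

Request:
apply_moves([
  {"tx": 0, "ty": 0, "tz": 0, "turn": -0.07, "gripper": 0.01},
  {"tx": 0, "ty": 0, "tz": 0, "turn": -0.14, "gripper": 0.01},
  {"tx": 0, "ty": 0, "tz": 0, "turn": -0.21, "gripper": 0.01},
  {"tx": 0, "ty": 0, "tz": 0, "turn": -0.21, "gripper": 0.01},
  {"tx": 0, "ty": 0, "tz": 0, "turn": -0.21, "gripper": 0.01},
])

```text
time_s: 17.05
tcp_pos: [0.5547, 0.2502, 0.1185]
eef_rot: [-90.0, -0.0, 75.0]
contact_force: [3.1, -0.5, -1.6]
gripper_width: 0.0157
```

```bash
python3 mz.py
```

```text
t 17.05 yaw 75.01 wheel 119.99 Mz 0.021 F [ 3.1 -0.5 -1.6] w 0.0157
```

Request:
apply_moves([
  {"tx": 0, "ty": 0, "tz": 0, "turn": 0, "gripper": 0.0876},
  {"tx": 0, "ty": 0, "tz": 0, "turn": 0, "gripper": 0.0876},
  {"tx": 0, "ty": 0, "tz": 0, "turn": 0, "gripper": 0.0876},
  {"tx": 0, "ty": 0, "tz": 0, "turn": 0, "gripper": 0.0876},
  {"tx": 0, "ty": 0, "tz": 0, "turn": 0, "gripper": 0.0876},
])

```text
time_s: 17.55
tcp_pos: [0.5545, 0.2503, 0.1186]
eef_rot: [-90.0, -0.0, 75.2]
contact_force: [-0.2, -0.1, 0.7]
gripper_width: 0.0508
```

Request:
apply_moves([
  {"tx": 0, "ty": 0, "tz": 0, "turn": 0, "gripper": 0.0876},
  {"tx": 0, "ty": -0.03, "tz": 0, "turn": 0, "gripper": 0.0876},
  {"tx": 0, "ty": -0.07, "tz": 0, "turn": 0, "gripper": 0.0876},
  {"tx": 0, "ty": -0.11, "tz": 0, "turn": 0, "gripper": 0.0876},
  {"tx": 0, "ty": -0.12, "tz": 0, "turn": 0, "gripper": 0.0876},
])

```text
time_s: 18.05
tcp_pos: [0.5564, 0.2512, 0.2439]
eef_rot: [-90.3, -0.3, 75.2]
contact_force: [1.3, 0.9, -0.3]
gripper_width: 0.0862
```

```bash
python3 mz.py; python3 look.py n4; python3 - <<'E'
from h import *
from plant import r
go(r.get_state(),.5007,-.2428,.24,-11.1)
E
```

```text
t 18.05 yaw 75.19 wheel 119.81 Mz -0.012 F [ 1.3  0.9 -0.3] w 0.0862
scene 218 ((555.1280517578125, 248.64736938476562), (62.891632080078125, 16.33498191833496), 75.99397277832031)
  win 374 184 [134  41  40] 108 -105.0 0.073
  win 427 184 [37 67 37] 92 -15.4 0.072
  win 392 192 [161  87  46] 121 -75.1 0.073
  win 411 192 [167 148  60] 118 -45.4 0.073
top 386 ((553.87451171875, 251.37344360351562), (63.07814025878906, 15.892279624938965), 75.0415267944336)
  win 176 168 [33 75 31] 166 -13.6 0.072
  win 195 178 [189 165  37] 186 -43.7 0.072
  win 205 196 [186  99  36] 186 -74.1 0.071
  win 205 218 [161  43  40] 185 -104.7 0.071
t 18.15 pos [0.5554 0.2509 0.2409] rot [-90.15  -0.21  75.16] q [ 42.7  14.4  -8.4   0.  -67.  -57.5] F [ 0.  -0.8 -1. ] Mz [-0.008  0.129 -0.001] w 0.0874
dist 0.49667294581044275 tx ty tz [-0.4912 -0.0006 -0.0735] turn rad 1.5056 or 1.5056
```

Request:
apply_moves([
  {"tx": -0.045, "ty": 0, "tz": -0.0067, "turn": 0.14, "gripper": 0.0876},
  {"tx": -0.09, "ty": 0, "tz": -0.0134, "turn": 0.28, "gripper": 0.0876},
  {"tx": -0.135, "ty": 0, "tz": -0.02, "turn": 0.42, "gripper": 0.0876},
  {"tx": -0.18, "ty": 0, "tz": -0.027, "turn": 0.56, "gripper": 0.0876},
  {"tx": -0.225, "ty": 0, "tz": -0.034, "turn": 0.7, "gripper": 0.0876},
])

```text
time_s: 18.65
tcp_pos: [0.5286, 0.0223, 0.237]
eef_rot: [-90.0, 0.1, 34.7]
contact_force: [1.9, -0.0, -0.6]
gripper_width: 0.0878
```

```bash
python3 - <<'E'
from h import *
from plant import r
go(r.get_state(),.5007,-.2428,.22,-11.1)
E
```

```text
t 18.65 pos [0.5286 0.0223 0.237 ] rot [-89.95   0.11  34.74] q [ 23.7   7.1 -18.1  -0.  -64.9 -78.9] F [ 1.9 -0.  -0.6] Mz [ 0.033 -0.104  0.008] w 0.0878
dist 0.26710952860806886 tx ty tz [-0.1739  0.0172 -0.202 ] turn rad 0.8 or 0.8
```

Request:
apply_moves([
  {"tx": -0.029, "ty": 0, "tz": -0.0337, "turn": 0.14, "gripper": 0.0876},
  {"tx": -0.058, "ty": 0, "tz": -0.0673, "turn": 0.28, "gripper": 0.0876},
  {"tx": -0.087, "ty": 0, "tz": -0.101, "turn": 0.42, "gripper": 0.0876},
  {"tx": -0.116, "ty": 0, "tz": -0.1347, "turn": 0.56, "gripper": 0.0876},
  {"tx": -0.145, "ty": 0, "tz": -0.1683, "turn": 0.7, "gripper": 0.0876},
])

```text
time_s: 19.15
tcp_pos: [0.5066, -0.1986, 0.2371]
eef_rot: [-90.0, 0.1, -5.4]
contact_force: [1.6, -0.6, -0.3]
gripper_width: 0.0878
```

```bash
python3 - <<'E'
from h import *
from plant import r
go(r.get_state(),.5007,-.2428,.22,-11.1)
E
```

```text
t 19.15 pos [ 0.5066 -0.1986  0.2371] rot [-89.98   0.12  -5.39] q [ -0.8   8.6 -16.4  -0.  -65.2 -94.6] F [ 1.6 -0.6 -0.3] Mz [-0.04  -0.189  0.028] w 0.0878
dist 0.047764807772242894 tx ty tz [-0.0017  0.0171 -0.0446] turn rad 0.0997 or 0.0997
```

Request:
apply_moves([
  {"tx": -0.0017, "ty": 0.017, "tz": -0.0446, "turn": 0.1, "gripper": 0.0876},
  {"tx": -0.0017, "ty": 0.017, "tz": -0.0446, "turn": 0.1, "gripper": 0.0876},
  {"tx": -0.0017, "ty": 0.017, "tz": -0.0446, "turn": 0.1, "gripper": 0.07},
  {"tx": -0.0017, "ty": 0.017, "tz": -0.0446, "turn": 0.1, "gripper": 0.06},
])

```text
time_s: 19.55
tcp_pos: [0.502, -0.2408, 0.2208]
eef_rot: [-90.0, 0.1, -10.7]
contact_force: [0.6, 0.8, 0.8]
gripper_width: 0.077
```

```bash
python3 - <<'E'
from h import *
from plant import r
go(r.get_state(),.5007,-.2428,.119,-11.1)
E
```

```text
t 19.55 pos [ 0.502  -0.2408  0.2208] rot [-9.000e+01  7.000e-02 -1.074e+01] q [ -5.5  10.4 -16.3  -0.  -63.3 -95.2] F [0.6 0.8 0.8] Mz [ 0.    -0.067  0.038] w 0.077
dist 0.10186712829814891 tx ty tz [-0.0008  0.1018 -0.0022] turn rad 0.0062 or 0.0062
```

Request:
apply_moves([
  {"tx": -0.001, "ty": 0.03, "tz": -0.001, "turn": 0.006, "gripper": 0.06},
  {"tx": -0.001, "ty": 0.06, "tz": -0.001, "turn": 0.006, "gripper": 0.06},
  {"tx": -0.001, "ty": 0.09, "tz": -0.001, "turn": 0.006, "gripper": 0.05},
  {"tx": -0.001, "ty": 0.102, "tz": -0.001, "turn": 0.006, "gripper": 0.05},
  {"tx": -0.001, "ty": 0.102, "tz": -0.001, "turn": 0.006, "gripper": 0.04},
])

```text
time_s: 20.05
tcp_pos: [0.5005, -0.241, 0.1183]
eef_rot: [-90.0, 0.2, -11.0]
contact_force: [0.1, 0.8, 0.1]
gripper_width: 0.0466
```

```bash
python3 - <<'E'
from h import *
from plant import r
go(r.get_state(),.5007,-.2428,.119,-11.1)
E
```

```text
t 20.05 pos [ 0.5005 -0.241   0.1183] rot [-90.01   0.17 -11.02] q [ -5.5  16.1 -23.8  -0.  -50.3 -95.5] F [0.1 0.8 0.1] Mz [-0.048 -0.022 -0.029] w 0.0466
dist 0.0019319879279169237 tx ty tz [ 0.0006 -0.0007 -0.0017] turn rad 0.0013 or 0.0013
```

Request:
apply_moves([
  {"tx": 0, "ty": 0, "tz": 0, "turn": 0, "gripper": 0.01},
  {"tx": 0, "ty": 0, "tz": 0, "turn": 0, "gripper": 0.01},
  {"tx": 0, "ty": 0, "tz": 0, "turn": 0, "gripper": 0.01},
  {"tx": 0, "ty": 0, "tz": 0, "turn": 0, "gripper": 0.01},
  {"tx": 0, "ty": 0, "tz": 0, "turn": 0, "gripper": 0.01},
])

```text
time_s: 20.55
tcp_pos: [0.5014, -0.2432, 0.1207]
eef_rot: [-90.1, -0.1, -11.1]
contact_force: [-1.5, -4.9, 2.6]
gripper_width: 0.0155
```

```bash
python3 - <<'E'
from h import *
from plant import r,capture
p,d=capture("scene");cv2.imwrite("pics/key1.png",p[:,:,::-1])
go(r.get_state(),.5007,-.2428,.119,-11.1)
E
```

```text
t 20.6 pos [ 0.5014 -0.2432  0.1207] rot [-9.008e+01 -9.000e-02 -1.112e+01] q [ -5.7  15.9 -23.7   0.1 -50.3 -95.5] F [-1.2 -5.1  2.3] Mz [-1.887  0.276  0.017] w 0.0158
dist 0.0018604181571881618 tx ty tz [-0.0007  0.0017  0.0003] turn rad -0.0003 or -0.0003
```

View pics/key1.png

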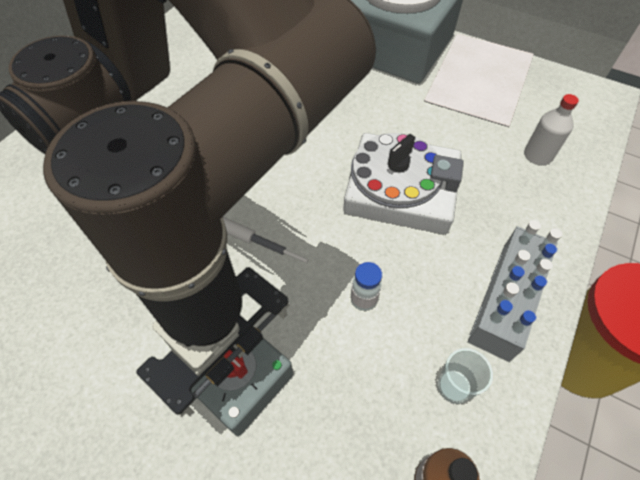

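The key is gripped at about (235,362) in the picture and the wheel is undisturbed. Now I turn the key.

Request:
apply_moves([
  {"tx": 0, "ty": 0, "tz": -0.001, "turn": 0.1, "gripper": 0.01},
  {"tx": 0, "ty": 0, "tz": -0.001, "turn": 0.2, "gripper": 0.01},
  {"tx": 0, "ty": 0, "tz": -0.001, "turn": 0.3, "gripper": 0.01},
  {"tx": 0, "ty": 0, "tz": -0.001, "turn": 0.4, "gripper": 0.01},
  {"tx": 0, "ty": 0, "tz": -0.001, "turn": 0.5, "gripper": 0.01},
])

```text
time_s: 21.1
tcp_pos: [0.5012, -0.2437, 0.1207]
eef_rot: [-90.0, -0.1, -40.0]
contact_force: [-0.5, -1.5, 3.2]
gripper_width: 0.0156
```

```bash
python3 mz.py
```

```text
t 21.10 yaw -39.99 wheel 234.99 Mz 0.240 F [-0.5 -1.5  3.2] w 0.0156
```

Request:
apply_moves([
  {"tx": 0, "ty": 0, "tz": 0, "turn": 0.1, "gripper": 0.01},
  {"tx": 0, "ty": 0, "tz": 0, "turn": 0.2, "gripper": 0.01},
  {"tx": 0, "ty": 0, "tz": 0, "turn": 0.3, "gripper": 0.01},
  {"tx": 0, "ty": 0, "tz": 0, "turn": 0.4, "gripper": 0.01},
  {"tx": 0, "ty": 0, "tz": 0, "turn": 0.5, "gripper": 0.01},
])

```text
time_s: 21.6
tcp_pos: [0.5009, -0.2439, 0.1207]
eef_rot: [-90.0, -0.1, -68.6]
contact_force: [-2.8, -4.0, 3.4]
gripper_width: 0.0157
```

```bash
python3 mz.py
```

```text
t 21.60 yaw -68.63 wheel 263.63 Mz 0.327 F [-2.8 -4.   3.4] w 0.0157
```

Request:
apply_moves([
  {"tx": 0, "ty": 0, "tz": 0, "turn": 0.03, "gripper": 0.01},
  {"tx": 0, "ty": 0, "tz": 0, "turn": 0.05, "gripper": 0.01},
])

```text
time_s: 21.8
tcp_pos: [0.5009, -0.2439, 0.1207]
eef_rot: [-90.0, -0.1, -71.2]
contact_force: [-3.4, -4.2, 5.8]
gripper_width: 0.0156
```

```bash
python3 mz.py
```

```text
t 21.80 yaw -71.23 wheel 266.23 Mz 0.325 F [-3.4 -4.2  5.8] w 0.0156
```

Request:
apply_moves([
  {"tx": 0, "ty": 0, "tz": 0, "turn": 0.02, "gripper": 0.01},
  {"tx": 0, "ty": 0, "tz": 0, "turn": 0.03, "gripper": 0.01},
  {"tx": 0, "ty": 0, "tz": 0, "turn": 0.03, "gripper": 0.01},
])

```text
time_s: 22.1
tcp_pos: [0.5009, -0.2439, 0.1207]
eef_rot: [-90.0, -0.1, -72.8]
contact_force: [-3.0, -3.7, 5.8]
gripper_width: 0.0157
```

```bash
python3 mz.py
```

```text
t 22.10 yaw -72.79 wheel 267.79 Mz 1.178 F [-3.  -3.7  5.8] w 0.0157
```

Request:
apply_moves([
  {"tx": 0, "ty": 0, "tz": 0, "turn": 0.02, "gripper": 0.01},
  {"tx": 0, "ty": 0, "tz": 0, "turn": 0.02, "gripper": 0.01},
])

```text
time_s: 22.3
tcp_pos: [0.5009, -0.2439, 0.1207]
eef_rot: [-90.0, -0.1, -73.9]
contact_force: [-3.3, -4.0, 6.6]
gripper_width: 0.0157
```

```bash
python3 mz.py
```

```text
t 22.30 yaw -73.91 wheel 268.91 Mz 1.525 F [-3.3 -4.   6.6] w 0.0157
```

The torque jumped from 0.33 to 1.2–1.5 N m, so the key is at its stop. Letting go.

Request:
apply_moves([
  {"tx": 0, "ty": 0, "tz": 0, "turn": 0, "gripper": 0.0876},
  {"tx": 0, "ty": 0, "tz": 0, "turn": 0, "gripper": 0.0876},
  {"tx": 0, "ty": 0, "tz": 0, "turn": 0, "gripper": 0.0876},
  {"tx": 0, "ty": 0, "tz": 0, "turn": 0, "gripper": 0.0876},
  {"tx": 0, "ty": 0, "tz": 0, "turn": 0, "gripper": 0.0876},
])

```text
time_s: 22.8
tcp_pos: [0.5014, -0.2432, 0.1196]
eef_rot: [-89.9, -0.0, -74.1]
contact_force: [1.5, -5.1, -0.1]
gripper_width: 0.0505
```

Request:
apply_moves([
  {"tx": 0, "ty": 0, "tz": 0, "turn": 0, "gripper": 0.0876},
  {"tx": 0, "ty": 0, "tz": 0, "turn": 0, "gripper": 0.0876},
  {"tx": 0, "ty": 0, "tz": 0, "turn": 0, "gripper": 0.0876},
  {"tx": 0, "ty": 0, "tz": 0, "turn": 0, "gripper": 0.0876},
  {"tx": 0, "ty": 0, "tz": 0, "turn": 0, "gripper": 0.0876},
])

```text
time_s: 23.3
tcp_pos: [0.5006, -0.2428, 0.1194]
eef_rot: [-90.0, 0.0, -74.2]
contact_force: [-0.4, -1.1, -0.4]
gripper_width: 0.0861
```

Request:
apply_moves([
  {"tx": 0, "ty": -0.03, "tz": 0, "turn": 0, "gripper": 0.0876},
  {"tx": 0, "ty": -0.07, "tz": 0, "turn": 0, "gripper": 0.0876},
  {"tx": 0, "ty": -0.11, "tz": 0, "turn": 0, "gripper": 0.0876},
  {"tx": 0, "ty": -0.14, "tz": 0, "turn": 0, "gripper": 0.0876},
  {"tx": 0, "ty": -0.14, "tz": 0, "turn": 0, "gripper": 0.0876},
])

```text
time_s: 23.8
tcp_pos: [0.5028, -0.2436, 0.2645]
eef_rot: [-89.6, -0.2, -74.1]
contact_force: [0.7, 0.0, -0.1]
gripper_width: 0.0879
```

```bash
python3 mz.py; python3 look.py f1; python3 - <<'E'
from h import *
for n in("scene","top"):
    z=np.load(f"f1_{n}.npz");W=cloud(n,z['d']);p=z['p'];hsv=cv2.cvtColor(p,cv2.COLOR_RGB2HSV)
    m=(z['d']>0)&(np.hypot(W[...,0]-.501,W[...,1]+.2435)<.04)&(W[...,2]>.126)&(W[...,2]<.142)
    if m.sum()>20: print(n,m.sum(),cv2.minAreaRect(W[m][:,:2].astype(np.float32)*1000))
E
```

```text
t 23.80 yaw -74.12 wheel 269.12 Mz -0.014 F [ 0.7  0.  -0.1] w 0.0879
scene 217 ((555.4714965820312, 248.86585998535156), (63.59756088256836, 15.877115249633789), 75.3385009765625)
  win 374 184 [170  55  55] 106 -104.9 0.073
  win 427 184 [ 73 151  72] 98 -15.2 0.072
  win 392 192 [205 114  61] 117 -75.2 0.072
  win 411 192 [213 189  80] 117 -45.4 0.073
top 381 ((553.7792358398438, 251.1254425048828), (62.31812286376953, 15.818099021911621), 75.34820556640625)
  win 176 168 [ 86 202  80] 173 -13.7 0.072
  win 195 178 [247 233  53] 185 -43.7 0.072
  win 136 179 [ 64  91 222] 170 46.1 0.073
  win 206 196 [248 153  66] 186 -73.9 0.071
  win 124 197 [134  70 181] 177 74.9 0.074
  win 124 219 [243 129 183] 184 104.5 0.073
  win 205 218 [234  73  74] 181 -104.7 0.071
scene 504 ((500.8501281738281, -243.94781494140625), (16.44719696044922, 61.665218353271484), 78.79731750488281)
```

View pics/f1_scene.png

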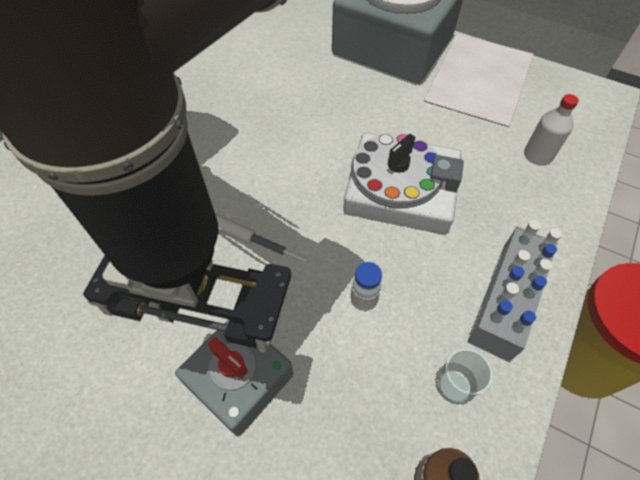

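View pics/f1_top.png

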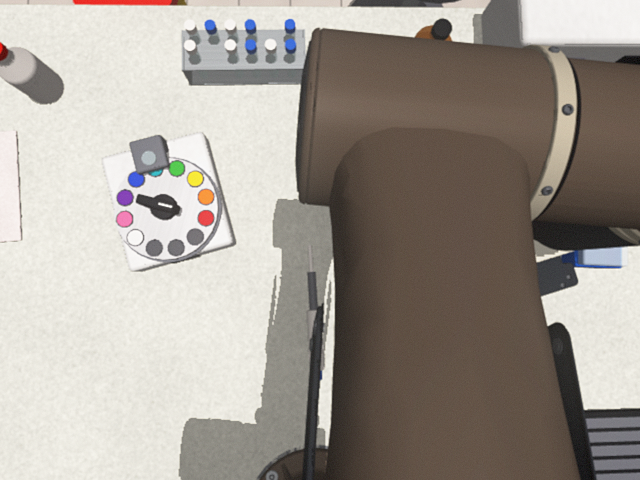

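```bash
python3 - <<'E'
from plant import r
print(r.close_job())
E
```

```text
the job is handed in; nothing more can be done
None
```

I turned the filter wheel clockwise to the 120° stop and let go. Then I twisted the red start key to its stop and let it spring back. The job was handed in at about 24 s of simulated time.

**Last checks**
- **Wheel:** the bar lies 119.7–120° clockwise of the reading head in both cameras. It was unchanged after the key work.
- **Key:** the torque jumped from 0.33 to about 1.2–1.5 N m at a turn of 60–62°, so it reached its stop. Released, the bar is back at its rest direction (−11.2°, seen by the scene camera only).
- **Bystanders:** the jar and the visible part of the pipette look unmoved in the pictures. I did not measure them.

**What did not agree**
- **Start angle:** the wheel was not exactly in a click stop at the start but about 8° past stop 0. I counted it as stop 0, so the target was stop 4 at 120°.
- **No pull into the stop:** the wheel stayed wherever it was released (113°, 120° and 128°), so friction is about as strong as the ball's pull.
- **How I set the stop:** a slow clockwise torque scan put the stop near 120°; readings taken during faster turns and short holds were scattered. The tests carried the wheel to about 132°, still short of the half-way point at 135°, and I then turned it back to 120°.

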